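# Load a laboratory shaker and set its speed selector

## Robot

A 7-joint arm with a two-finger parallel gripper is mounted at the origin on the work surface. World frame = base frame: x ahead of the robot, y to its left, z up, the work surface at z = 0. Lengths are in m, angles in rad, forces in N, time in s.
With the tool pointing down it reaches from about 0.425 to 0.875 m from the base axis. Payload 4.7 kg.
Tool frame: the origin (TCP) lies on the centre line of the jaws, within the pads' length; the fingertips stand 25 mm ahead of it and the grasp point (between the pads) lies 6 mm ahead of it (r.tip_extent is the distance from the TCP to the fingertips, in m); z points along the fingers, y is the line along which they close (so a half turn about z gives the same grasp; the last joint's range is limited). The gripper opens to 85 mm and grips with 20 to 120 N. Pads are 22 mm wide; open, the fingers measure 114 mm over their backs; the gripper's body (76 mm by 85 mm) begins 54 mm behind the grasp point. The pads swing forward as they close: fully open they stand 13 mm farther back than shut.
Start: joints at [1.311, 0.321, -0.07, 1.45, 0.023, 1.371, -0.057], TCP at [0.176, -0.626, 0.256] pointing down, gripper open.
Joint ranges: [-2.86, 2.86], [-0.3, 2.09], [-1.38, 1.24], [0.06, 2.45], [-1.56, 4.7], [0.09, 2.05], [-2.69, 2.69]. Speed limits (rad/s): [2.57, 2.57, 3.14, 3.14, 3.14, 3.14, 3.14].

## Interface

Orientations are given as a unit quaternion [w, x, y, z].
In Python, from station import r, cams gives the robot as it stands.
- The arm moves only by the tool jog_arm, never from a script. Its argument "moves" is a list of rows, each a list of 7 numbers: the turn, a rotation vector about the tool's x, y, z in rad, then the shift along the tool's x, y, z in cm, then the opening, from 0 (shut) to 1 (fully open). A call has 1 to 20 rows; each row is the pose to reach, as a shift and turn from the pose commanded when the call began, along the tool's axes at that moment; what a row does not reach only later rows make up. A row lasts 1/12 s, in which the tool goes at most 41.7 mm and 7.16 degrees, less where a joint would pass 70% of its speed; a pose out of reach is approached as far as the arm can. A call with a gripper value outside its range is refused whole. The fingers move at their own pace and stop on an object; "squeeze" is the grip in N (left out, the last holds). Time passes only in rows, so rows that repeat a pose let the fingers close. It gives the time, the measured TCP pose, the force, the opening and the grip force at its end, in the units of the state.
- r.get_state(): the state, without advancing time (a new reading comes with each control period).
- cams.capture(name): name is "side" or "top" or "wrist"; returns the picture (400x640x3 uint8, blue, green, red); there is no depth.
- cams.camera_info(name): a dict with "intrinsics" (3x3 intrinsics, pixels), "world_from_camera" (4x4, takes a point from camera to world coordinates). Camera axes: x right, y down, z forward; pixel columns grow to the right and rows downward; lengths in m; the calibration is good to about 2 mm. A picture is of the moment at which its call begins: read the wrist's pose just before it. camera_info takes no time and is no camera call; for the wrist camera it gives the pose at the moment of the call.
- r.finish_job(): hands the job in; it is judged then, once.
The state is a dict: "t": time; "joint_positions": joint angles; "qvel": joint speeds; "tau": joint torques, N m; "tcp_pos": TCP position; "tcp_rot": TCP orientation; "contact_force": force on the tool from outside, world axes, zero at the start; "torque": the same for the moment, N m; "finger_gap": finger opening in m; "gripper_force": force on a finger pad.
Only numpy, scipy, OpenCV 4.12 (cv2) and the standard library are available. Lean on these libraries where they do the work, as an engineer would, in place of code of your own. Each camera call takes 0.05 s, during which the arm holds its last target. There are 200 camera calls.

## Task

First turn the shaker's speed selector back to its end stop, which is off. Then tip the standing ballast block over the edge of its raised rest so that it lies flat and squarely in the middle of the rest, and stack all the culture dishes from the bench flat on one another in one column centred on the round pad. Only when the load is complete, turn the selector from its end stop exactly one click for each dish on the pad; leave the bottle, tip box and beaker where they stand.

Things in the scene. Friction and masses are not known exactly. Their poses are not given: they have to be found in the camera images.
- shaker: White benchtop shaker, a fixed box 250 x 330 x 85 mm (its x, y, z), turned up to 0.15 rad. Origin at the centre of its underside on the bench, z up. A grey platform 242 x 200 mm (centre y = -60 mm, top z = 95 mm) covers its -y part and carries the round pad (point pad) and the raised ballast rest (point rest); the selector is on the +y part (surface z = 85 mm).
- pad (a point): Centre of the top of the fixed round black rubber pad, 80 mm across and 4 mm thick, on the platform (99 mm above the bench). The dish column is to be centred here. Axes as the shaker.
- rest (a point): Centre of the top of the ballast rest: a fixed flat aluminium slab 130 x 75 mm (along shaker x, y) and 6 mm thick on the platform (top 101 mm above the bench). Its near edge (at -65 mm in x) is a 6 mm step, the stop for the foot of the block. Axes as the shaker.
- ballast: Loose plain aluminium block 40 x 55 x 130 mm (its x, y, z), 0.4 to 0.8 kg; origin at the centre of its foot, z along its length. Starts upright on the platform, 5 to 35 mm short of the rest's step on its -x side, its x within 0.15 rad of the shaker's x. Tipped about the step towards shaker +x it lies on a 55 x 130 mm side on the rest, 40 mm high.
- ballast_mid (a point): The middle of the ballast block, 65 mm above its foot; axes as the block.
- dial (a joint): Selector angle in rad: 0 at its end stop (off, pointer to shaker -x), growing clockwise seen from above; 7 detents, one every 0.5236 rad (30 degrees), from 0 to 3.1416 (6 clicks, the other stop). It snaps to the nearest detent when let go; about 0.12 N m takes it over a click. Starts at 1 to 5 clicks.
- dial_grip (a point): Point on the selector's vertical axis at grip height, 114 mm above the bench. The selector is a black disc 64 mm across, 10 mm high, with an upright grip bar across it 60 mm long, 16 mm thick and 30 mm high (top 12 mm above this point). Turns with the selector: the bar lies along this point's x axis, the white pointer line at its -x end.
- dish1: Round closed culture dish, 60 mm across and 16 mm high, about 50 g, pale lid over amber base; all dishes are alike. Origin at the centre of its underside, z up. Starts flat on the bench to the +y side of the shaker; 3 to 5 dishes are present (None: absent).
- dish2: Round closed culture dish, 60 mm across and 16 mm high, about 50 g, pale lid over amber base; all dishes are alike. Origin at the centre of its underside, z up. Starts flat on the bench to the +y side of the shaker; 3 to 5 dishes are present (None: absent).
- dish3: Round closed culture dish, 60 mm across and 16 mm high, about 50 g, pale lid over amber base; all dishes are alike. Origin at the centre of its underside, z up. Starts flat on the bench to the +y side of the shaker; 3 to 5 dishes are present (None: absent).
- dish4: Round closed culture dish, 60 mm across and 16 mm high, about 50 g, pale lid over amber base; all dishes are alike. Origin at the centre of its underside, z up. Starts flat on the bench to the +y side of the shaker; 3 to 5 dishes are present (None: absent).
- dish5: Round closed culture dish, 60 mm across and 16 mm high, about 50 g, pale lid over amber base; all dishes are alike. Origin at the centre of its underside, z up. Starts flat on the bench to the +y side of the shaker; 3 to 5 dishes are present (None: absent).
- bottle: Green reagent bottle with a white cap and pale label 68 mm across and 150 mm high, standing loose near the work; not to be disturbed. Origin at the centre of its underside.
- tipbox: Closed pipette-tip box 85 x 120 x 65 mm, grey with a pale lid, standing loose near the work; not to be disturbed. Origin at the centre of its underside.
- beaker: White plastic beaker 72 mm across and 90 mm high, standing loose near the work; not to be disturbed. Origin at the centre of its underside.
Mind the look-alikes: they are no part of the job. Leave any red or turquoise look-alike of the dish5 alone.

How it is judged:
By the outcome, as a careful person would: the job done as asked, in the order asked, and still so for the second after the job is handed in, with the robot touching nothing.
Of dish3, dish4, dish5 only 1 to 3 are there at a start; the rules pass over those that are not, and their reading is None.
At some moment in a run one of dish1, dish2, dish3, dish4, dish5 may be knocked a few centimetres aside while the robot is not near it.
Once in a run the grip may slacken for a moment while it holds something.
It also fails if it takes over 210 s, if anything falls off the work surface, if the arm or the gripper's body presses on something with over 40 N, if the wrist force passes 120 N, or if a joint passes its speed limit or range.

## Working session

There is one attempt and no reset: what is moved stays moved. The work goes in short steps, Python scripts to look and compute and a tool call to move; the robot and the scene stay as the last step left them, time stands still between calls to the robot, and variables do not carry over. Pictures are saved under pics/ and viewed, at most 14 in all, crops included, and the job is handed in when it is done.

Besides the shell and the picture viewer there is one more tool, called by a JSON object that holds its "fn" and its "kwargs". jog_arm: Moves the arm, as the interface text tells. Its arguments: {"type":"object","properties":{"moves":{"type":"array"},"squeeze":{"type":"number"}},"required":["moves"]}

```bash
ls; mkdir -p pics
python3 - <<'E'
from station import r,cams
import cv2,numpy as np
for n in ("side","top"):
    cv2.imwrite(f"pics/{n}0.png",cams.capture(n))
    i=cams.camera_info(n);print(n,np.round(i["intrinsics"],1).tolist(),np.round(i["world_from_camera"],3).tolist())
i=cams.camera_info("wrist");print(np.round(i["intrinsics"],1).tolist(),np.round(i["world_from_camera"],3).tolist())
s=r.get_state();print(s)
E
```

```text
pics
side [[446.3, 0.0, 325.2], [0.0, 446.3, 198.0], [0.0, 0.0, 1.0]] [[-0.909, -0.271, 0.315, 0.111], [-0.416, 0.571, -0.708, 1.109], [0.012, -0.775, -0.632, 1.043], [0.0, 0.0, 0.0, 1.0]]
top [[367.3, 0.0, 323.3], [0.0, 367.3, 200.6], [0.0, 0.0, 1.0]] [[0.02, -0.985, 0.171, 0.402], [-1.0, -0.019, 0.008, 0.068], [-0.005, -0.171, -0.985, 1.035], [0.0, 0.0, 0.0, 1.0]]
[[335.7, 0.0, 317.3], [0.0, 335.7, 201.8], [0.0, 0.0, 1.0]] [[0.27, -0.922, -0.279, 0.247], [-0.963, -0.259, -0.077, -0.605], [-0.002, 0.289, -0.957, 0.374], [0.0, 0.0, 0.0, 1.0]]
{'t': 0.1, 'joint_positions': array([ 1.31107372,  0.3217167 , -0.07010756,  1.45156019,  0.0225971 ,
        1.37081391, -0.05690665]), 'qvel': array([ 0.00040008, -0.00260003, -0.00022722, -0.0017312 , -0.00054485,
       -0.00234192,  0.00018451]), 'tau': array([-1.27299390e-04, -4.94878471e+01, -3.83941792e-01, -3.15213132e+01,
        1.29082872e-02,  7.37082562e-03, -2.54277137e-05]), 'tcp_pos': array([ 0.17561839, -0.62536204,  0.25535031]), 'tcp_rot': array([-8.40627479e-04,  9.90639019e-01,  1.36504956e-01, -1.58694802e-04]), 'contact_force': array([-0.58677754, -0.53735376, -0.0098868 ]), 'torque': array([-0.00922305,  0.02369379, -0.05512853]), 'gripper_force': 0.0, 'finger_gap': 0.0853979400193381}
```

View pics/top0.png

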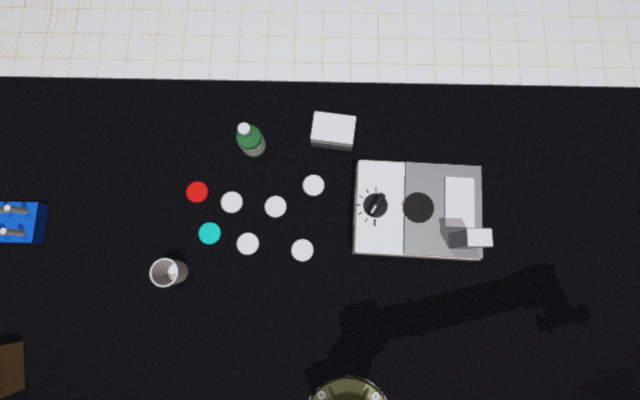

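View pics/side0.png

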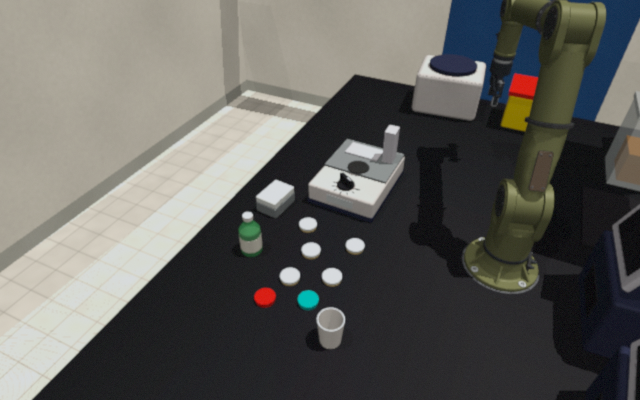

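The view shows the shaker at top px (355–483, 160–260): dial (375,206), pad (418,207), rest (460,200), and ballast standing at (480,238).
Candidates for a dish are pale discs at (231,202), (275,206), (313,185), (247,243) and (302,250). The look-alikes are red (197,191) and turquoise (209,233). I choose the five pale ones and check them in a crop.

```bash
cat > h.py <<'E'
from station import r,cams
import cv2,numpy as np
from scipy.spatial.transform import Rotation as R
def ray(info,uv,z):
    K=np.array(info["intrinsics"]);T=np.array(info["world_from_camera"])
    uv=np.atleast_2d(uv).astype(float)
    d=(np.linalg.inv(K)@np.c_[uv,np.ones(len(uv))].T).T@T[:3,:3].T
    o=T[:3,3];return o+d*((z-o[2])/d[:,2])[:,None]
def rot():
    q=r.get_state()["tcp_rot"];return R.from_quat([q[1],q[2],q[3],q[0]])
def blobs(m,lo,hi):
    n,l,s,c=cv2.connectedComponentsWithStats(m.astype(np.uint8))
    return [(i,c[i],s[i]) for i in range(1,n) if lo<=s[i,4]<=hi],l
def to(target,yaw=None,dz=0):
    """shift (cm, tool axes) for TCP to reach target, and turn rotvec for tool-down with y axis at yaw"""
    s=r.get_state();Q=rot();sh=Q.inv().apply(np.array(target)-s["tcp_pos"])*100
    out=[np.round(sh,2)]
    if yaw is not None:
        best=None
        for k in (0,np.pi):
            y=np.array([np.cos(yaw+k),np.sin(yaw+k),0]);z=np.array([0,0,-1.]);x=np.cross(y,z)
            rv=(Q.inv()*R.from_matrix(np.c_[x,y,z])).as_rotvec()
            if best is None or np.linalg.norm(rv)<np.linalg.norm(best):best=rv
        out.append(np.round(best,3))
    return out
E
python3 - <<'E'
from h import *
im=cams.capture("top");i=cams.camera_info("top")
g=cv2.cvtColor(im,cv2.COLOR_BGR2GRAY);hsv=cv2.cvtColor(im,cv2.COLOR_BGR2HSV)
m=(g>150)&(np.arange(400)[:,None]>100)
for k,c,s in blobs(m,150,6000)[0]:
    print("bright",np.round(c,1),s.tolist(),np.round(ray(i,c,.016)[0],3))
sh=(g>75).astype(np.uint8);sh[:,:345]=0;sh[:,500:]=0;sh[:150]=0;sh[275:]=0
b,l=blobs(sh,3000,30000)
cn=max(cv2.findContours((l==b[0][0]).astype(np.uint8),0,2)[0],key=cv2.contourArea)
q=cv2.approxPolyDP(cv2.convexHull(cn),4,True)[:,0];print("poly",q.tolist(),np.round(ray(i,q,.09),3).tolist())
dk=(g<60).astype(np.uint8);dk[:,:357]=0;dk[:,440:]=0;dk[:165]=0;dk[250:]=0
for k,c,s in blobs(dk,100,3000)[0]: print("dark",np.round(c,1),s.tolist(),np.round(ray(i,c,.097)[0],3))
a=cv2.resize(im[150:270,345:505],None,fx=4,fy=4,interpolation=cv2.INTER_CUBIC)
c=cv2.resize(im[170:270,180:340],None,fx=4,fy=4*.9/1.5*1)
cv2.imwrite("pics/crop0.png",cv2.resize(np.vstack([a,cv2.resize(c,(640,120))]),(640,600)))
E
```

```text
bright [333.  127.5] [311, 111, 45, 34, 1207] [0.795 0.052 0.016]
bright [313.  184.8] [303, 175, 21, 21, 344] [0.623 0.106 0.016]
bright [231.2 201.7] [221, 192, 21, 21, 349] [0.57  0.335 0.016]
bright [275.1 206.1] [265, 196, 21, 21, 353] [0.56  0.211 0.016]
bright [209.1 232.9] [200, 223, 20, 20, 306] [0.481 0.391 0.016]
bright [247.3 243.1] [237, 233, 22, 22, 370] [0.455 0.284 0.016]
bright [302.  249.7] [292, 239, 21, 22, 373] [0.44  0.132 0.016]
bright [166.8 271.3] [150, 258, 28, 29, 269] [0.374 0.5   0.016]
poly [[358, 160], [481, 166], [493, 245], [479, 260], [352, 253]] [[0.677, -0.015, 0.09], [0.666, -0.34, 0.09], [0.459, -0.36, 0.09], [0.42, -0.322, 0.09], [0.431, -0.0, 0.09]]
dark [417.9 207.3] [404, 193, 29, 29, 647] [ 0.552 -0.169  0.097]
dark [375.2 203.3] [365, 194, 21, 22, 274] [ 0.56  -0.059  0.097]
```

View pics/crop0.png

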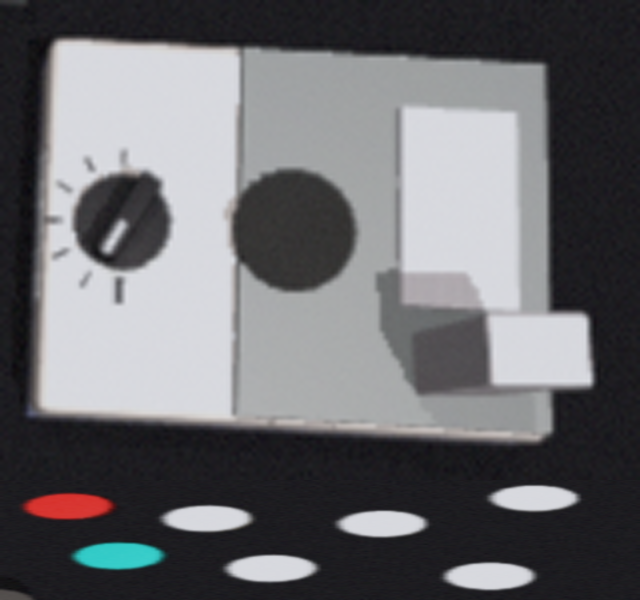

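The crop confirms five pale dishes, with red and turquoise excluded. The pointer is about 30° clockwise of the off mark, so it is at 1 click. The pad centre is at crop (294,230). Ballast top is near (540,350) and rest spans (401–518, 107–305).

Run:
```python
from h import *
i=cams.camera_info("top")
f=lambda c:np.array(c,float)/4+[345,150]
print("dial",ray(i,f([121,220]),.094),"pad",ray(i,f([294,230]),.099))
print("rest corners",np.round(ray(i,f([[401,107],[518,111],[519,310],[400,303]]),.101),3).tolist())
print("blk top",np.round(ray(i,f([[487,315],[588,314],[593,386],[491,390]]),.225),3).tolist())
print("split",np.round(ray(i,f([[240,48],[235,415]]),.095),3).tolist())
print(to([.55,-.06,.30],-0.04-.524+np.pi/2))
```

```text
dial [[ 0.55580867 -0.05949225  0.094     ]] pad [[ 0.55057657 -0.17006212  0.099     ]]
rest corners [[0.633, -0.241, 0.101], [0.631, -0.317, 0.101], [0.501, -0.311, 0.101], [0.504, -0.236, 0.101]]
blk top [[0.485, -0.243, 0.225], [0.487, -0.299, 0.225], [0.447, -0.299, 0.225], [0.444, -0.243, 0.225]]
split [[0.672, -0.138, 0.095], [0.432, -0.131, 0.095]]
[array([ 51.33, -44.32,  -4.39]), array([-0.001,  0.001,  0.838])]
```

{"fn": "jog_arm", "kwargs": {"moves": [[0,0,0.84,51.3,-44.3,-4.4,1],[0,0,0.84,51.3,-44.3,-4.4,1],[0,0,0.84,51.3,-44.3,-4.4,1],[0,0,0.84,51.3,-44.3,-4.4,1],[0,0,0.84,51.3,-44.3,-4.4,1],[0,0,0.84,51.3,-44.3,-4.4,1],[0,0,0.84,51.3,-44.3,-4.4,1],[0,0,0.84,51.3,-44.3,-4.4,1],[0,0,0.84,51.3,-44.3,-4.4,1],[0,0,0.84,51.3,-44.3,-4.4,1],[0,0,0.84,51.3,-44.3,-4.4,1],[0,0,0.84,51.3,-44.3,-4.4,1],[0,0,0.84,51.3,-44.3,-4.4,1],[0,0,0.84,51.3,-44.3,-4.4,1],[0,0,0.84,51.3,-44.3,-4.4,1],[0,0,0.84,51.3,-44.3,-4.4,1],[0,0,0.84,51.3,-44.3,-4.4,1],[0,0,0.84,51.3,-44.3,-4.4,1],[0,0,0.84,51.3,-44.3,-4.4,1],[0,0,0.84,51.3,-44.3,-4.4,1]]}}

```text
t: 1.82
tcp_pos: [0.5493, -0.0619, 0.2998]
tcp_rot: [0.001, 0.96, -0.28, -0.001]
contact_force: [-0.7, -0.1, -0.2]
finger_gap: 0.0851
gripper_force: 0.0
```

Run:
```python
from h import *
i=cams.camera_info("wrist");im=cams.capture("wrist");cv2.imwrite("pics/w1.png",im)
s=r.get_state();print(s["tcp_pos"],np.round(s["joint_positions"],2))
print(np.round(to([.556,-.06,.30],-0.04-.524+np.pi/2)[0],2))
T=np.array(i["world_from_camera"])
for p in ([.556,-.06,.094],[.55,-.17,.099]):
    c=np.linalg.inv(T)@np.r_[p,1];print((np.array(i["intrinsics"])@c[:3]/c[2])[:2])
```

```text
[ 0.54916431 -0.06248145  0.29986817] [ 0.59  0.13 -0.57  1.61  0.07  1.42 -2.13]
[ 0.44 -0.58 -0.01]
[312.00316967 173.26817487]
[415.48720368 116.89627478]
```

View pics/w1.png

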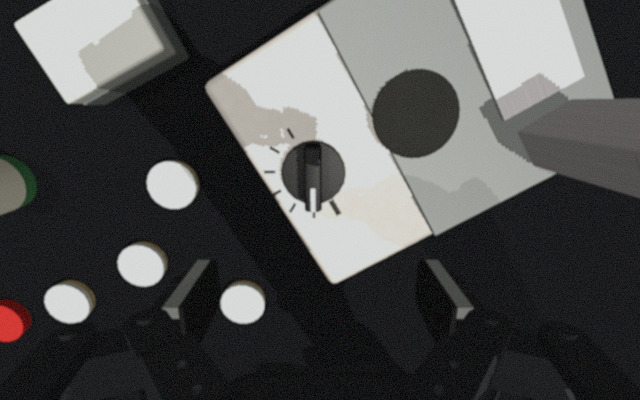

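The wrist view shows dial disc at (313,173) against a predicted (312,173). The pointer sits on the second of seven marks and the bar is square to the jaws. Next I descend, grip and turn back 30°.

{"fn": "jog_arm", "kwargs": {"moves": [[0,0,0,0.44,-0.58,3,1],[0,0,0,0.44,-0.58,7,1],[0,0,0,0.44,-0.58,11,0.6],[0,0,0,0.44,-0.58,15,0.6],[0,0,0,0.44,-0.58,17.5,0.6],[0,0,0,0.44,-0.58,17.5,0.6],[0,0,0,0.44,-0.58,17.5,0.1],[0,0,0,0.44,-0.58,17.5,0.1],[0,0,0,0.44,-0.58,17.5,0.1],[0,0,0,0.44,-0.58,17.5,0.1],[0,0,-0.1,0.44,-0.58,17.5,0.1],[0,0,-0.2,0.44,-0.58,17.5,0.1],[0,0,-0.3,0.44,-0.58,17.5,0.1],[0,0,-0.4,0.44,-0.58,17.5,0.1],[0,0,-0.48,0.44,-0.58,17.5,0.1],[0,0,-0.54,0.44,-0.58,17.5,0.1],[0,0,-0.56,0.44,-0.58,17.5,0.1],[0,0,-0.56,0.44,-0.58,17.5,0.1],[0,0,-0.56,0.44,-0.58,17.5,0.1]], "squeeze": 40}}

```text
t: 3.45
tcp_pos: [0.5563, -0.0611, 0.1277]
tcp_rot: [0.002, 1.0, -0.006, -0.0]
contact_force: [-4.9, -4.3, 5.2]
finger_gap: 0.0153
gripper_force: 45.6
```

Run:
```python
from h import *
s=r.get_state();print(np.round(s["tcp_pos"],4),s["torque"],s["contact_force"],s["finger_gap"],s["gripper_force"],np.round(s["joint_positions"],2))
y=rot().as_matrix()[:,1];print("bar yaw",np.arctan2(y[1],y[0])-np.pi/2)
```

```text
[ 0.5563 -0.0611  0.1277] [-0.67456192  1.09707333 -1.08083347] [-4.93947177 -4.25689023  5.2360751 ] 0.01530632852933544 45.574817061424255 [ 0.62  0.29 -0.64  1.81  0.2   1.1  -1.68]
bar yaw -3.1539207416334603
```

{"fn": "jog_arm", "kwargs": {"moves": [[0,0,-0.02,0,0,0,0.5],[0,0,-0.02,0,0,0,0.6],[0,0,0,0,0,-3,0.6],[0,0,0,0,0,-7,1],[0,0,0,0,0,-11,1],[0,0,0,0,0,-15,1],[0,0.1,0,0,0,-18,1],[0,0.2,0.02,-3,3,-18,1],[0,0.3,0.02,-6,7,-18,1],[0,0.4,0.02,-9,11,-18,1],[0,0.5,0.02,-12,15,-18,1],[0,0.6,0.02,-15,19,-18,1],[0,0.7,0.02,-16.7,21,-18,1],[0,0.75,0.02,-16.7,21,-18,1],[0,0.75,0.02,-16.7,21,-18,1],[0,0.75,0.02,-16.7,21,-18,1],[0,0.75,0.02,-16.7,21,-18,1],[0,0.75,0.02,-16.7,21,-18,1]]}}

```text
t: 4.95
tcp_pos: [0.4183, -0.2774, 0.2815]
tcp_rot: [-0.021, 0.935, -0.02, 0.353]
contact_force: [0.2, 0.4, 1.8]
finger_gap: 0.0856
gripper_force: 0.0
```

Run:
```python
from h import *
s=r.get_state();print(np.round(s["tcp_pos"],4),np.round(s["joint_positions"],2));M=rot().as_matrix();print(np.round(M,3))
i=cams.camera_info("wrist");im=cams.capture("wrist");t=cams.capture("top")
a=cv2.resize(t[150:270,345:505],None,fx=2.5,fy=2.5)
o=np.zeros((700,640,3),np.uint8);o[:400]=im;o[400:,:400]=a;cv2.imwrite("pics/w2.png",cv2.resize(o[:],(548,600)))
```

```text
[ 0.4183 -0.2774  0.2815] [ 1.13 -0.3  -0.2   2.19 -0.81  0.95 -0.29]
[[ 0.75  -0.023  0.662]
 [-0.052 -0.998  0.024]
 [ 0.66  -0.053 -0.749]]
```

View pics/w2.png

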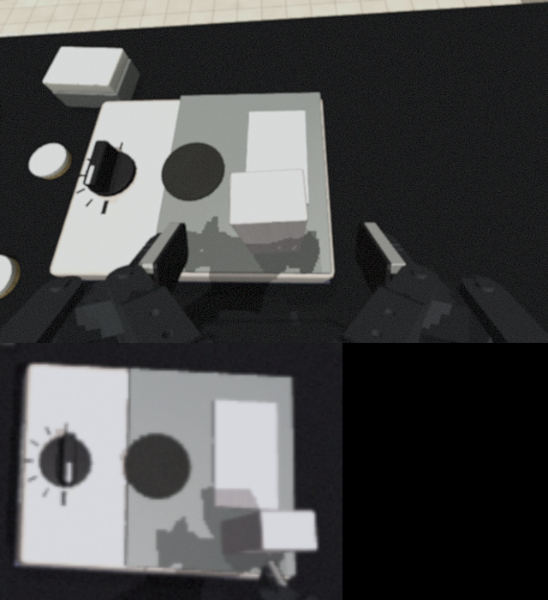

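The top view confirms the selector is at off. The wrist view shows the ballast top face corners at montage (232,175), (303,169), (306,220) and (231,224).

Run:
```python
from h import *
i=cams.camera_info("wrist")
c=np.array([[232,175],[303,169],[306,220],[231,224]])*640/548
p=ray(i,c,.225);print(np.round(p,3).tolist(),p.mean(0))
c=np.array([[249,111],[306,111],[308,203],[231,224]])*640/548
print("rest",np.round(ray(i,c,.101),3).tolist())
s=r.get_state();print(rot().inv().apply(np.array([.46,-.271,.200])-s["tcp_pos"])*100)
```

```text
[[0.484, -0.241, 0.225], [0.487, -0.293, 0.225], [0.449, -0.292, 0.225], [0.448, -0.242, 0.225]] [ 0.46708541 -0.26683402  0.225     ]
rest [[0.631, -0.235, 0.101], [0.627, -0.311, 0.101], [0.501, -0.305, 0.101], [0.479, -0.218, 0.101]]
[-2.1159192   0.24421232  8.44016828]
```

{"fn": "jog_arm", "kwargs": {"moves": [[0,0,0,-1,0,1,1],[0,0,0,-2.1,0,2,1],[0,0,0,-2.1,0,4,1],[0,0,0,-2.1,0,6,1],[0,0,0,-2.1,0,8,1],[0,0,0,-2.1,0,8.4,1],[0,0,0,-2.1,0,8.4,1]]}}

```text
t: 5.63
tcp_pos: [0.4626, -0.2627, 0.1976]
tcp_rot: [-0.024, 0.938, -0.01, 0.345]
contact_force: [-0.1, 0.4, 0.4]
finger_gap: 0.0854
gripper_force: 0.0
```

Run:
```python
from h import *
s=r.get_state();print(np.round(s["tcp_pos"],4),np.round(s["joint_positions"],2));M=rot().as_matrix();print(np.round(M,3))
```

```text
[ 0.4626 -0.2627  0.1976] [ 1.12 -0.16 -0.32  2.25 -0.9   0.74 -0.21]
[[ 0.762 -0.003  0.648]
 [-0.035 -0.999  0.037]
 [ 0.647 -0.051 -0.761]]
```

```bash
cat >> h.py <<'E'
PSI=-.035
def rel(pos,Rt):
    s=r.get_state();Q=rot()
    return np.round(np.r_[(Q.inv()*Rt).as_rotvec(),Q.inv().apply(np.array(pos)-s["tcp_pos"])*100],3)
def tiltR(t,psi=PSI):
    ex=np.array([np.cos(psi),np.sin(psi),0]);ez=np.array([0,0,1.])
    z=np.sin(t)*ex-np.cos(t)*ez;y=-np.array([-np.sin(psi),np.cos(psi),0]);return R.from_matrix(np.c_[np.cross(y,z),y,z])
E
python3 - <<'E'
from h import *
print(rel([.462,-.267,.198],tiltR(.705)).tolist())
E
```

```text
[-0.06, 0.002, -0.008, -0.003, 0.431, -0.081]
```

{"fn": "jog_arm", "kwargs": {"moves": [[-0.06,0,-0.01,0,0.43,0,1],[-0.06,0,-0.01,0,0.43,0,1],[-0.06,0,-0.01,0,0.43,0,0.5],[-0.06,0,-0.01,0,0.43,0,0.4],[-0.06,0,-0.01,0,0.43,0,0.4],[-0.06,0,-0.01,0,0.43,0,0.4],[-0.06,0,-0.01,0,0.43,0,0.4],[-0.06,0,-0.01,0,0.43,0,0.4]], "squeeze": 90}}

```text
t: 6.3
tcp_pos: [0.4617, -0.2716, 0.2008]
tcp_rot: [0.009, 0.938, -0.019, 0.347]
contact_force: [-2.0, -0.5, 6.1]
finger_gap: 0.0545
gripper_force: 94.3
```

Run:
```python
from h import *
s=r.get_state();print(np.round(s["tcp_pos"],4),s["finger_gap"],s["gripper_force"],np.round(s["contact_force"],1),np.round(s["joint_positions"],2));M=rot().as_matrix();print(np.round(M,3))
# block centre x .467 ; foot z .095; grip local
g=s["tcp_pos"]+.006*M[:,2];ex=np.array([np.cos(PSI),np.sin(PSI)]);t0=np.arcsin(M[:,2][:2]@ex)
lx=(g[:2]-[.467,-.267])@ex;lz=g[2]-.095;print("grip local",lx,lz,t0)
rc=np.array([.566,-.275]);P=rc-.065*ex
for f in (0,.15,.3,.5,.7,.9,1.1,1.3,1.45,1.571):
    v=np.array([lx-.02,lz]);x=v[0]*np.cos(f)+v[1]*np.sin(f);z=-v[0]*np.sin(f)+v[1]*np.cos(f)
    G=np.r_[P+ex*x,.104+z];Rt=tiltR(t0-f);T=G-.006*Rt.as_matrix()[:,2]
    print(f,rel(T,Rt).tolist(),np.round(T,3))
```

```text
[ 0.4617 -0.2716  0.2008] 0.05454489713525968 94.27505548344925 [-2.  -0.5  6.1] [ 1.11 -0.19 -0.33  2.27 -0.89  0.67 -0.24]
[[ 0.759 -0.042  0.65 ]
 [-0.03  -0.999 -0.03 ]
 [ 0.651  0.003 -0.759]]
grip local -0.001181521457314868 0.10122138190106653 0.7085004789191662
0 [0.007, -0.0, -0.003, 1.665, -0.034, 0.242] [ 0.476 -0.272  0.21 ]
0.15 [0.007, -0.15, -0.004, 3.054, -0.045, 1.094] [ 0.492 -0.272  0.212]
0.3 [0.007, -0.3, -0.004, 4.299, -0.056, 2.144] [ 0.508 -0.273  0.212]
0.5 [0.006, -0.5, -0.005, 5.689, -0.072, 3.811] [ 0.53  -0.274  0.209]
0.7 [0.006, -0.7, -0.005, 6.72, -0.089, 5.721] [ 0.55  -0.274  0.201]
0.9 [0.005, -0.9, -0.006, 7.352, -0.106, 7.798] [ 0.568 -0.275  0.189]
1.1 [0.005, -1.1, -0.007, 7.558, -0.122, 9.959] [ 0.584 -0.276  0.174]
1.3 [0.004, -1.3, -0.007, 7.331, -0.137, 12.117] [ 0.596 -0.276  0.156]
1.45 [0.004, -1.45, -0.008, 6.88, -0.147, 13.683] [ 0.603 -0.276  0.142]
1.571 [0.003, -1.571, -0.008, 6.35, -0.154, 14.886] [ 0.607 -0.276  0.129]
```

{"fn": "jog_arm", "kwargs": {"moves": [[0,0,0,0.4,0,-0.5,0.4],[0,0,0,0.85,0,-1,0.4],[0,0,0,1.4,0,-0.5,0.4],[0,0,0,1.92,0,-0.06,0.4],[0,-0.08,0,2.6,0,0.4,0.4],[0,-0.15,0,3.3,-0.05,0.8,0.4],[0,-0.23,0,4,-0.05,1.3,0.4],[0,-0.3,0,4.56,-0.06,1.84,0.4],[0,-0.4,0,5.3,-0.06,2.65,0.4],[0,-0.5,0,5.95,-0.07,3.5,0.4],[0,-0.6,0,6.5,-0.08,4.4,0.4],[0,-0.7,0,6.98,-0.09,5.42,0.4],[0,-0.8,0,7.35,-0.1,6.4,0.4],[0,-0.9,0,7.61,-0.1,7.5,0.4],[0,-1,0,7.75,-0.11,8.55,0.4],[0,-1.1,0,7.82,-0.12,9.66,0.4],[0,-1.2,0,7.73,-0.13,10.75,0.4],[0,-1.3,0,7.6,-0.14,11.8,0.4],[0,-1.3,0,7.6,-0.14,11.8,0.4],[0,-1.3,0,7.6,-0.14,11.8,0.4]]}}

```text
t: 7.97
tcp_pos: [0.5974, -0.2726, 0.1519]
tcp_rot: [-0.007, 0.956, -0.018, -0.294]
contact_force: [0.3, 0.6, -7.0]
finger_gap: 0.0541
gripper_force: 95.0
```

Run:
```python
from h import *
s=r.get_state();print(np.round(s["tcp_pos"],4),s["finger_gap"],s["gripper_force"],np.round(s["contact_force"],1),np.round(s["joint_positions"],2));M=rot().as_matrix();print(np.round(M,3))
ex=np.array([np.cos(PSI),np.sin(PSI)]);print("tilt",np.arcsin(M[:2,2]@ex))
a=cams.capture("side")[100:240,250:450];b=cams.capture("top")[150:290,345:545]
cv2.imwrite("pics/s3.png",cv2.resize(np.hstack([a,b]),None,fx=2,fy=2,interpolation=2))
print(rel([.607,-.276,.129],tiltR(-.862)))
```

```text
[ 0.5974 -0.2726  0.1519] 0.0540727131288644 95.0131630897522 [ 0.3  0.6 -7. ] [ 0.55  0.86 -0.48  1.02  0.43  1.93 -1.46]
[[ 0.826 -0.039 -0.562]
 [-0.031 -0.999  0.025]
 [-0.562 -0.003 -0.827]]
tilt -0.5969661215006504
[-0.003 -0.272 -0.005  2.439  0.128  1.814]
```

View pics/s3.png

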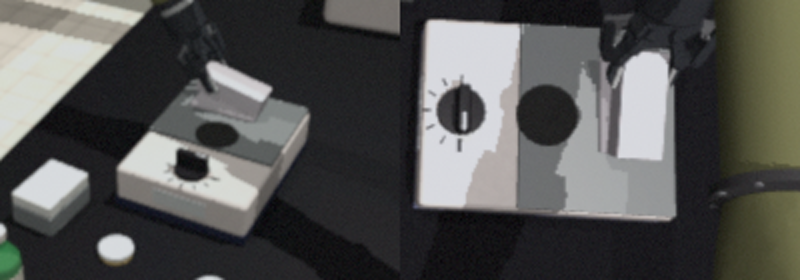

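The ballast is held at about 75° over the rest, and the dial pointer still stands at off. Next is the last tilt and lowering.

{"fn": "jog_arm", "kwargs": {"moves": [[0,-0.08,0,0.8,0.05,0.3,0.4],[0,-0.16,0,1.5,0.1,0.7,0.4],[0,-0.22,0,2,0.13,1.2,0.4],[0,-0.27,0,2.4,0.13,1.5,0.4],[0,-0.27,0,2.4,0.13,1.7,0.4],[0,-0.27,0,2.4,0.13,1.8,0.4],[0,-0.27,0,2.4,0.13,1.8,0.4]]}}

```text
t: 8.65
tcp_pos: [0.5975, -0.2737, 0.1322]
tcp_rot: [0.002, 0.918, -0.015, -0.395]
contact_force: [-1.7, -0.2, -9.2]
finger_gap: 0.0542
gripper_force: 96.2
```

```bash
cat >> h.py <<'E'
def st():
    s=r.get_state();M=rot().as_matrix();ex=np.array([np.cos(PSI),np.sin(PSI)])
    print(round(s["t"],2),np.round(s["tcp_pos"],4),"gap",round(s["finger_gap"],4),round(s["gripper_force"],1),"F",np.round(s["contact_force"],1),"T",np.round(s["torque"],2),"q",np.round(s["joint_positions"],2),"tilt",np.round(np.arcsin(M[:2,2]@ex),3),"yaw y",np.round(np.arctan2(M[1,1],M[0,1]),3))
E
python3 - <<'E'
from h import *
st();print(np.round(rot().as_matrix(),3))
E
```

```text
8.65 [ 0.5975 -0.2737  0.1322] gap 0.0542 96.2 F [-1.7 -0.2 -9.2] T [-0.1  -2.12  0.13] q [ 0.02  1.07  0.64  0.88 -0.16  2.05 -1.04] tilt -0.813 yaw y -1.597
[[ 0.687 -0.026 -0.726]
 [-0.03  -1.     0.008]
 [-0.726  0.016 -0.687]]
```

Run:
```python
from h import *
print(rel([.607,-.276,.129],tiltR(-.862)),rel([.607,-.276,.134],tiltR(-.813)))
```

```text
[ 0.017 -0.049 -0.006  0.894  0.203 -0.475] [ 0.017  0.    -0.006  0.531  0.212 -0.818]
```

{"fn": "jog_arm", "kwargs": {"moves": [[0,0,0,0.5,0.2,-0.8,0.4],[0.017,0,0,0.55,0.2,-0.8,0.4],[0.017,0,0,0.55,0.2,-0.8,0.4],[0.017,-0.05,-0.006,0.7,0.2,-0.6,0.4],[0.017,-0.05,-0.006,0.9,0.2,-0.47,0.4],[0.017,-0.05,-0.006,0.9,0.2,-0.47,0.4],[0.017,-0.05,-0.006,0.9,0.2,-0.47,0.4]]}}

```text
t: 9.23
tcp_pos: [0.6015, -0.2717, 0.1335]
tcp_rot: [0.007, 0.919, -0.012, -0.394]
contact_force: [-0.2, -0.6, -6.7]
finger_gap: 0.0543
gripper_force: 97.2
```

Run:
```python
from h import *
st()
```

```text
9.23 [ 0.6015 -0.2717  0.1335] gap 0.0543 97.2 F [-0.2 -0.6 -6.7] T [-0.01 -2.06  0.06] q [-0.    1.08  0.69  0.87 -0.19  2.05 -1.02] tilt -0.81 yaw y -1.588
```

{"fn": "jog_arm", "kwargs": {"moves": [[0,0,0,0.15,0,0.14,0.4],[0,0,0,0.29,0,0.28,0.4],[0,0,0,0.44,0,0.41,0.4],[0,0,0,0.58,0,0.55,0.4],[0,0,0,0.58,0,0.55,0.4],[0,0,0,0.58,0,0.55,0.4]], "squeeze": 25}}

```text
t: 9.73
tcp_pos: [0.6014, -0.2722, 0.1287]
tcp_rot: [0.01, 0.918, -0.013, -0.395]
contact_force: [-2.2, -0.2, 6.1]
finger_gap: 0.054
gripper_force: 98.1
```

Run:
```python
from h import *
st()
a=cams.capture("side")[100:240,250:450];b=cams.capture("top")[150:290,345:545]
cv2.imwrite("pics/s4.png",cv2.resize(np.hstack([a,b]),None,fx=2,fy=2,interpolation=2))
```

```text
9.73 [ 0.6014 -0.2722  0.1287] gap 0.054 98.1 F [-2.2 -0.2  6.1] T [ 0.35 -0.18 -0.  ] q [-0.01  1.09  0.69  0.87 -0.19  2.05 -1.02] tilt -0.812 yaw y -1.588
```

View pics/s4.png

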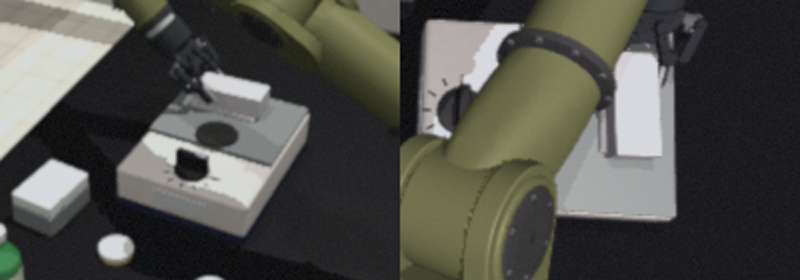

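{"fn": "jog_arm", "kwargs": {"moves": [[0,0,0,0.58,0,0.55,0.5],[0,0,0,0.58,0,0.55,0.7],[0,0,0,0.58,0,0.55,0.9],[0,0,0,0.3,0,0.25,1],[0,0,0,-1,0,-1,1],[0,0,0,-3,0,-3,1],[0,0.1,0,-5.5,0,-5.3,1],[0,0.2,0,-8,0,-7.6,1],[0,0.3,0,-10,0,-9.6,1],[0,0.4,0,-12,0,-11.5,1],[0,0.5,0,-12,0,-11.5,1],[0,0.6,0,-12,0,-11.5,1],[0,0.7,0,-12,0,-11.5,1],[0,0.8,0,-12,0,-11.5,1],[0,0.81,0,-12,0,-11.5,1],[0,0.81,0,-12,0,-11.5,1]]}}

```text
t: 11.17
tcp_pos: [0.6012, -0.2678, 0.2935]
tcp_rot: [0.013, 1.0, -0.009, -0.001]
contact_force: [1.0, -0.4, 0.9]
finger_gap: 0.0851
gripper_force: 0.0
```

Run:
```python
from h import *
st()
i=cams.camera_info("wrist");w=cams.capture("wrist");t=cams.capture("top");cv2.imwrite("pics/t5raw.png",t)
o=np.zeros((600,640,3),np.uint8);o[:400]=w;o[400:,:]=cv2.resize(t[150:250,345:665],None,fx=2,fy=2)[:200,:].repeat(1,1)[:, :640] if False else 0
a=cv2.resize(t[150:230,340:505],(412,200));o[400:,:412]=a
cv2.imwrite("pics/w5.png",o)
np.save("w5.npy",np.array(i["world_from_camera"]))
```

```text
11.17 [ 0.6012 -0.2678  0.2935] gap 0.0851 0.0 F [ 1.  -0.4  0.9] T [-0.    0.03  0.01] q [-0.05  0.35  0.55  1.4  -0.16  1.44 -1.1 ] tilt -0.002 yaw y -1.588
```

View pics/w5.png

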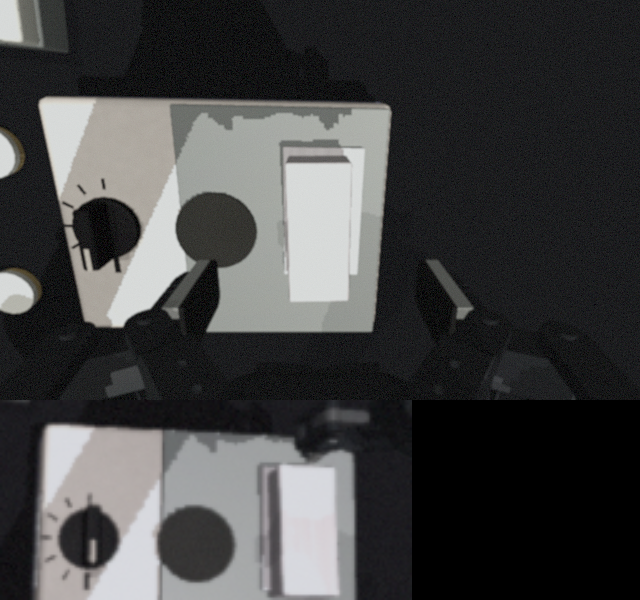

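The block lies flat, with top face corners at (286,163), (351,163), (348,299), (289,301) and rest corners at (282,143), (364,150), (357,274).

Run:
```python
from h import *
i=cams.camera_info("wrist")
b=ray(i,[[286,163],[351,163],[348,299],[289,301]],.141);q=ray(i,[[282,143],[364,150],[357,274]],.101)
print(np.round(b,4).tolist(),b.mean(0));print(np.round(q,4).tolist(),(q[0]+q[2])/2)
pad=ray(i,[[216,229.5]],.099);print("pad",pad)
g=cv2.cvtColor(cv2.imread("pics/w5.png"),6)[:400];m=(g<62).astype(np.uint8);m[:190]=0;m[:,:172]=0;m[:,260:]=0
```

```text
[[0.6283, -0.2455, 0.141], [0.6273, -0.2983, 0.141], [0.5001, -0.2974, 0.141], [0.4998, -0.2428, 0.141]] [ 0.56389366 -0.27098529  0.141     ]
[[0.6396, -0.2398, 0.101], [0.6318, -0.3153, 0.101], [0.5033, -0.3113, 0.101]] [ 0.57144224 -0.2755652   0.101     ]
pad [[ 0.55570107 -0.17073446  0.099     ]]
```

Run:
```python
from h import *
print(rel([.564,-.2755,.134],tiltR(0,-.033)))
```

```text
[ 2.8000e-02  3.0000e-03  1.8000e-02 -3.8780e+00  5.0600e-01  1.5877e+01]
```

{"fn": "jog_arm", "kwargs": {"moves": [[0.028,0,0.018,-3.88,0.5,4,1],[0.028,0,0.018,-3.88,0.5,8,1],[0.028,0,0.018,-3.88,0.5,12,1],[0.028,0,0.018,-3.88,0.5,15,1],[0.028,0,0.018,-3.88,0.5,15.9,1],[0.028,0,0.018,-3.88,0.5,15.9,1],[0.028,0,0.018,-3.88,0.5,15.9,0.65],[0.028,0,0.018,-3.88,0.5,15.9,0.5],[0.028,0,0.018,-3.88,0.5,15.9,0.5],[0.028,0,0.018,-3.88,0.5,15.9,0.5],[0.028,0,0.018,-3.88,0.5,15.7,0.5],[0.028,0,0.018,-3.6,0.5,15.7,0.5],[0.028,0,0.018,-3.45,0.5,15.7,0.5],[0.028,0,0.018,-3.45,0.5,15.7,0.5],[0.028,0,0.018,-3.45,0.5,15.9,0.5],[0.028,0,0.018,-3.45,0.5,15.9,0.5]], "squeeze": 40}}

```text
t: 12.6
tcp_pos: [0.5665, -0.2767, 0.1371]
tcp_rot: [-0.001, 1.0, -0.017, -0.002]
contact_force: [-10.5, 4.0, 15.4]
finger_gap: 0.0543
gripper_force: 47.5
```

Run:
```python
from h import *
st()
```

```text
12.6 [ 0.5665 -0.2767  0.1371] gap 0.0543 47.5 F [-10.5   4.   15.4] T [1.48 1.84 0.34] q [-0.02  0.4   0.54  1.66 -0.22  1.15 -1.03] tilt -0.004 yaw y -1.605
```

{"fn": "jog_arm", "kwargs": {"moves": [[0,0,0,0,0,-0.2,0.5],[0,0,0,0.1,0,0,0.5],[0,0,0,0,0,0,0.7],[0,0,0,0,0,0,0.9],[0,0,0,0,0,0,1],[0,0,0,0,0,-3,1],[0,0,0,0,0,-7,1],[0,0,0,0,0,-11,1],[0,0,0,0,0,-15,1],[0,0,0,0,0,-17,1],[0,0,0,0,0,-17,1]]}}

```text
t: 13.52
tcp_pos: [0.5704, -0.278, 0.3102]
tcp_rot: [0.002, 1.0, -0.017, 0.004]
contact_force: [0.7, -1.0, -0.4]
finger_gap: 0.0852
gripper_force: 0.0
```

Run:
```python
from h import *
st();print(r.tip_extent)
i=cams.camera_info("wrist");w=cams.capture("wrist");cv2.imwrite("pics/w6.png",cv2.resize(w[100:330,150:420],None,fx=2.5,fy=2.5,interpolation=cv2.INTER_CUBIC))
g=cv2.cvtColor(w,6)
d=(g<70).astype(np.uint8)
import json;json.dump(dict(intrinsics=i["intrinsics"].tolist() if hasattr(i["intrinsics"],"tolist") else i["intrinsics"],world_from_camera=np.array(i["world_from_camera"]).tolist()),open("w6.json","w"))
```

```text
13.52 [ 0.5704 -0.278   0.3102] gap 0.0852 0.0 F [ 0.7 -1.  -0.4] T [-0.06  0.   -0.01] q [-0.04  0.29  0.57  1.44 -0.15  1.45 -1.08] tilt 0.009 yaw y -1.605
0.025
```

View pics/w6.png

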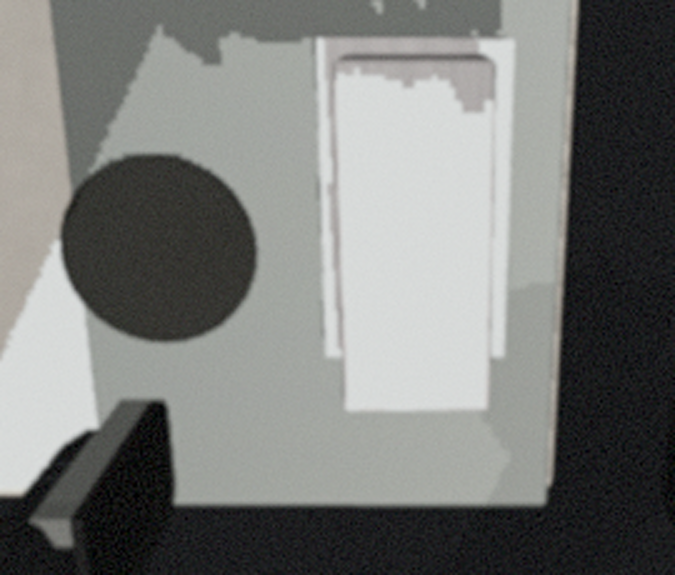

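Block top corners in the crop are (335,60), (494,60), (488,410), (346,411). Rest corners are (317,38), (515,39), (504,357), (326,357), and the pad is centred at (159,247).

Run:
```python
from h import *
import json
i=json.load(open("w6.json"));f=lambda c:np.array(c)/2.5+[150,100]
b=ray(i,f([[335,60],[494,60],[488,410],[346,411]]),.141);q=ray(i,f([[317,38],[515,39],[504,357],[326,357]]),.101)
for p in(b,q):
    print(np.round(p,4).tolist(),p.mean(0),"yaw x",[np.arctan2(*(p[a]-p[c])[1::-1]) for a,c in((0,3),(1,2))],"yaw y",[np.arctan2(*(p[c]-p[a])[:2][::-1])+np.pi/2 for a,c in ((0,1),(3,2))])
print("pad",ray(i,f([[159,247]]),.099))
```

```text
[[0.6275, -0.2523, 0.141], [0.6256, -0.3056, 0.141], [0.4962, -0.3022, 0.141], [0.4977, -0.2484, 0.141]] [ 0.56175006 -0.27712581  0.141     ] yaw x [np.float64(-0.03017661388275081), np.float64(-0.026604831627775185)] yaw y [np.float64(-0.034616171347060964), np.float64(-0.028549876563708887)]
[[0.6337, -0.2422, 0.101], [0.6307, -0.3173, 0.101], [0.5003, -0.3123, 0.101], [0.503, -0.2371, 0.101]] [ 0.56693221 -0.27721773  0.101     ] yaw x [np.float64(-0.03919713370048446), np.float64(-0.03769996097791455)] yaw y [np.float64(-0.03941859480764842), np.float64(-0.03602405021117727)]
pad [[ 0.55317542 -0.17176239  0.099     ]]
```

Run:
```python
from h import *
print(rel([.564,-.2772,.140],tiltR(0,-.035)))
```

```text
[ 2.000e-03 -4.000e-03  1.000e-03 -6.220e-01 -3.500e-02  1.669e+01]
```

{"fn": "jog_arm", "kwargs": {"moves": [[0,0,0,-0.6,-0.03,4,1],[0,0,0,-0.6,-0.03,8,1],[0,0,0,-0.6,-0.03,12,1],[0,0,0,-0.6,-0.03,16,1],[0,0,0,-0.6,-0.03,16.9,1],[0,0,0,-0.6,-0.03,16.9,0.65],[0,0,0,-0.6,-0.03,16.9,0.5],[0,0,0,-0.6,-0.03,16.9,0.5],[0,0,0,-0.6,-0.03,16.9,0.5],[0,0,0,-0.6,-0.03,16.6,0.5],[0,0,0,-0.6,-0.03,16.3,0.5],[0,0,0,-0.3,-0.03,16.3,0.5],[0,0,0,-0.1,-0.03,16.3,0.5],[0,0,0,-0.1,-0.03,16.3,0.5],[0,0,0,-0.1,-0.03,16.6,0.5],[0,0,0,-0.1,-0.03,16.9,0.5],[0,0,0,-0.1,-0.03,16.9,0.5]], "squeeze": 100}}

```text
t: 14.98
tcp_pos: [0.5673, -0.2757, 0.1375]
tcp_rot: [-0.001, 1.0, -0.017, -0.0]
contact_force: [-6.6, 4.1, 10.1]
finger_gap: 0.0534
gripper_force: 108.9
```

Run:
```python
from h import *
st()
```

```text
14.98 [ 0.5673 -0.2757  0.1375] gap 0.0534 108.9 F [-6.6  4.1 10.1] T [0.57 1.08 0.05] q [-0.02  0.39  0.54  1.66 -0.22  1.15 -1.03] tilt -0.0 yaw y -1.604
```

{"fn": "jog_arm", "kwargs": {"moves": [[0,0,0,0,0,0,0.7],[0,0,0,0,0,0,0.9],[0,0,0,0,0,0,1],[0,0,0,0,0,-3,1],[0,0,0,0,0,-7,1],[0,0,0,0,0,-11,1],[0,0,0,0,0,-15,1],[0,0,0,0,0,-17,1],[0,0,0,0,0,-17,1]]}}

```text
t: 15.73
tcp_pos: [0.5694, -0.2776, 0.3114]
tcp_rot: [0.002, 1.0, -0.017, 0.004]
contact_force: [0.5, 0.6, 0.6]
finger_gap: 0.0854
gripper_force: 0.0
```

Run:
```python
from h import *
st()
i=cams.camera_info("wrist");w=cams.capture("wrist");cv2.imwrite("pics/w7r.png",w)
import json;json.dump(dict(intrinsics=np.array(i["intrinsics"]).tolist(),world_from_camera=np.array(i["world_from_camera"]).tolist()),open("w7.json","w"))
cv2.imwrite("pics/w7.png",cv2.resize(w[90:330,240:400],None,fx=2.5,fy=2.5,interpolation=cv2.INTER_CUBIC))
```

```text
15.73 [ 0.5694 -0.2776  0.3114] gap 0.0854 0.0 F [0.5 0.6 0.6] T [ 0.03 -0.07 -0.01] q [-0.04  0.28  0.57  1.44 -0.15  1.46 -1.08] tilt 0.009 yaw y -1.605
```

View pics/w7.png

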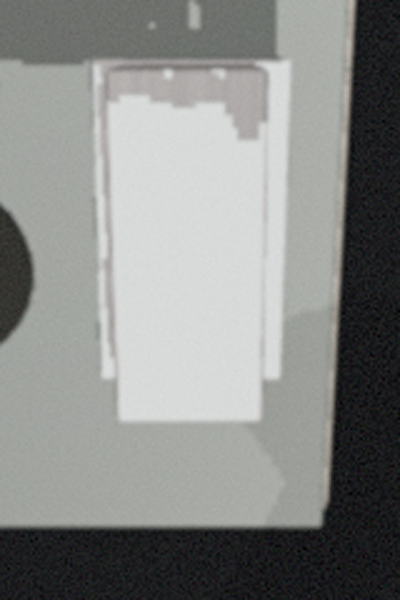

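Block top corners are (107,70), (267,70), (262,421), (118,421). Rest corners are (93,60), (291,60), (280,378), (102,378).

Run:
```python
from h import *
import json
i=json.load(open("w7.json"));f=lambda c:np.array(c)/2.5+[240,90]
b=ray(i,f([[107,70],[267,70],[262,421],[118,421]]),.141);q=ray(i,f([[93,60],[291,60],[280,378],[102,378]]),.101)
for p in(b,q): print(np.round(p,4).tolist(),p.mean(0),[np.arctan2(*(p[a]-p[c])[1::-1]) for a,c in((0,3),(1,2))])
# dishes: red excluded; re-detect with top
im=cams.capture("top");t=cams.camera_info("top");g=cv2.cvtColor(im,6);h=cv2.cvtColor(im,40)
for k,c,s in blobs((g>130)&(h[...,1]<60)&(np.arange(400)[:,None]>150),250,420)[0]: print(np.round(c,1),s[4],np.round(ray(t,c,.016)[0],4))
```

```text
[[0.6314, -0.251, 0.141], [0.6295, -0.3046, 0.141], [0.5005, -0.3014, 0.141], [0.5025, -0.247, 0.141]] [ 0.5659519  -0.27599604  0.141     ] [np.float64(-0.030970088880962227), np.float64(-0.024381425751485757)]
[[0.6338, -0.242, 0.101], [0.6312, -0.3172, 0.101], [0.5007, -0.3124, 0.101], [0.5034, -0.2369, 0.101]] [ 0.56724978 -0.27712825  0.101     ] [np.float64(-0.038684274790648725), np.float64(-0.03742499204114903)]
[313.  184.8] 354 [0.6234 0.1061 0.016 ]
[231.3 201.7] 365 [0.5705 0.3353 0.016 ]
[275.1 206.1] 365 [0.5601 0.2112 0.016 ]
[247.4 243.3] 383 [0.4547 0.2834 0.016 ]
[301.8 249.7] 387 [0.4401 0.1324 0.016 ]
[165.7 270. ] 375 [0.3778 0.5028 0.016 ]
```

The ballast is within about 1.3 mm and 0.01 rad of the rest's middle. Now the dishes: (.623,.106), (.5705,.335), (.560,.211), (.455,.283), (.440,.132).

```bash
cat >> h.py <<'E'
def dish(near,z=.016,thr=90,rmax=.06):
    i=cams.camera_info("wrist");im=cams.capture("wrist");g=cv2.cvtColor(im,6);h=cv2.cvtColor(im,40)
    m=((g>thr)&(h[...,1]<70)).astype(np.uint8);best=None
    for c in cv2.findContours(m,0,1)[0]:
        if cv2.contourArea(c)<400: continue
        p=ray(i,c[:,0],z)[:,:2]
        (x,y),rad=cv2.minEnclosingCircle((p*1e4).astype(np.float32).reshape(-1,1,2));x,y,rad=x/1e4,y/1e4,rad/1e4
        d=np.hypot(x-near[0],y-near[1])
        if .024<rad<.04 and d<rmax and (best is None or d<best[0]): best=(d,x,y,rad)
    print("dish",None if best is None else np.round(best,4));return best
E
python3 - <<'E'
from h import *
print(rel([.555,.106,.21],tiltR(0,-.035)))
E
```

```text
[ 0.0000e+00 -1.0000e-03  1.0000e-03 -2.5630e+00 -3.8161e+01  9.5480e+00]
```

{"fn": "jog_arm", "kwargs": {"moves": [[0,0,0,-0.3,-4,0,1],[0,0,0,-0.6,-8,0,1],[0,0,0,-1,-12,0,1],[0,0,0,-1.3,-16,0,1],[0,0,0,-1.6,-20,1,1],[0,0,0,-1.9,-24,3,1],[0,0,0,-2.2,-28,5,1],[0,0,0,-2.4,-32,7,1],[0,0,0,-2.6,-36,9,1],[0,0,0,-2.6,-38.2,9.5,1],[0,0,0,-2.6,-38.2,9.5,1],[0,0,0,-2.6,-38.2,9.5,1]]}}

```text
t: 16.83
tcp_pos: [0.5519, 0.1095, 0.2067]
tcp_rot: [0.001, 1.0, -0.014, -0.003]
contact_force: [-0.4, -1.5, -0.0]
finger_gap: 0.0858
gripper_force: 0.0
```

Run:
```python
from h import *
st();d=dish((.623,.106))
if d: print(rel([d[1],d[2],.06],tiltR(0,-.035)))
```

```text
16.83 [0.5519 0.1095 0.2067] gap 0.0858 0.0 F [-0.4 -1.5 -0. ] T [-0.06 -0.02  0.06] q [-0.51  0.17  0.3   1.74 -0.05  1.24 -1.8 ] tilt -0.007 yaw y -1.599
dish [0.0016 0.6233 0.1044 0.0308]
[2.0000e-03 5.0000e-03 3.0000e-03 7.1220e+00 2.1000e-02 1.4752e+01]
```

{"fn": "jog_arm", "kwargs": {"moves": [[0,0,0,3.5,0,2,1],[0,0,0,7.1,0,4.5,1],[0,0,0,7.1,0,8.5,1],[0,0,0,7.1,0,12.5,1],[0,0,0,7.1,0,15.5,1],[0,0,0,7.1,0,17.4,1],[0,0,0,7.1,0,17.4,1],[0,0,0,7.1,0,17.4,1]], "squeeze": 30}}

```text
t: 17.55
tcp_pos: [0.6241, 0.1023, 0.035]
tcp_rot: [0.001, 1.0, -0.018, -0.002]
contact_force: [0.7, -0.2, 0.6]
finger_gap: 0.0852
gripper_force: 0.0
```

Run:
```python
from h import *
st();print(rel([.6233,.1044,.031],tiltR(0,-.035)))
```

```text
17.55 [0.6241 0.1023 0.035 ] gap 0.0852 0.0 F [ 0.7 -0.2  0.6] T [-0.   -0.09  0.  ] q [-0.44  0.49  0.29  1.72 -0.16  0.96 -1.69] tilt -0.004 yaw y -1.607
[ 0.001  0.004 -0.001 -0.087 -0.203  0.396]
```

{"fn": "jog_arm", "kwargs": {"moves": [[0,0,0,0,-0.15,0.4,1],[0,0,0,0,-0.15,0.4,0.55],[0,0,0,0,-0.15,0.4,0.5],[0,0,0,0,-0.15,0.4,0.5],[0,0,0,0,-0.15,0.4,0.5],[0,0,0,0,-0.15,-1,0.5],[0,0,0,0,-0.15,-5,0.5],[0,0,0,0,-0.15,-9,0.5],[0,0,0,0,0,-13,0.5],[0,0,0,-0.5,2,-16,0.5],[0,0,0,-1,5.5,-16.5,0.5],[0,0,0,-2,9,-16.5,0.5],[0,0,0,-3,13,-16.5,0.5],[0,0,0,-4,17,-16.5,0.5],[0,0,0,-5,21,-16.5,0.5],[0,0,0,-6,25,-16.5,0.5],[0,0,0,-6.24,27.5,-16.5,0.5],[0,0,0,-6.24,27.5,-16.5,0.5],[0,0,0,-6.24,27.5,-16.5,0.5]], "squeeze": 30}}

```text
t: 19.13
tcp_pos: [0.5528, -0.1705, 0.2024]
tcp_rot: [-0.0, 1.0, -0.019, 0.0]
contact_force: [-0.2, 0.8, 0.1]
finger_gap: 0.0574
gripper_force: 32.3
```

Run:
```python
from h import *
st();print(rel([.552,-.171,.14],tiltR(0,-.035)))
i=cams.camera_info("wrist");w=cams.capture("wrist");cv2.imwrite("pics/w8.png",w)
```

```text
19.13 [ 0.5528 -0.1705  0.2024] gap 0.0574 32.3 F [-0.2  0.8  0.1] T [ 0.08 -0.04 -0.01] q [-0.17  0.21  0.48  1.72 -0.1   1.23 -1.27] tilt 0.0 yaw y -1.609
[-0.000e+00 -0.000e+00 -3.000e-03 -8.200e-02  5.400e-02  6.236e+00]
```

View pics/w8.png

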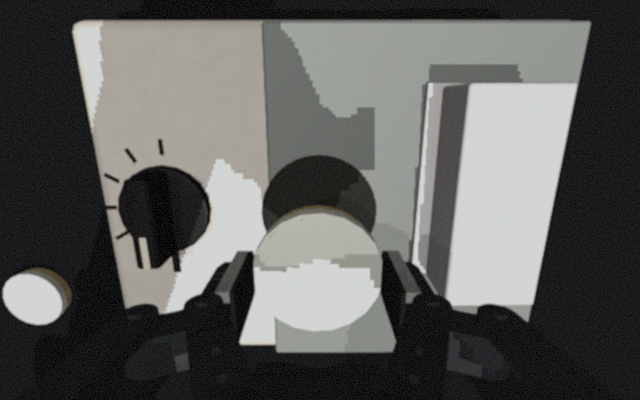

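Run:
```python
from h import *
i=cams.camera_info("wrist")
for z in(.187,.190):
    p=ray(i,[[254,272],[383,272],[318,205],[318,331]],z);print(np.round(p,4).tolist())
q=ray(i,[[263,211],[376,211],[320,155]],.099);print(np.round(q,4).tolist())
im=cv2.imread("pics/w8.png");g=cv2.cvtColor(im,6);m=(g<75).astype(np.uint8);m[:150]=0;m[205:]=0;m[:,:262]=0;m[:,385:]=0
c=max(cv2.findContours(m,0,1)[0],key=cv2.contourArea)[:,0];c=c[(c[:,1]<200)];p=ray(i,c,.099)[:,:2]
A=np.c_[2*p,np.ones(len(p))];s=np.linalg.lstsq(A,(p**2).sum(1),rcond=None)[0];print(s[:2],np.sqrt(s[2]+s[:2]@s[:2]))
```

```text
[[0.5551, -0.1397, 0.187], [0.5532, -0.1969, 0.187], [0.5853, -0.1691, 0.187], [0.5232, -0.167, 0.187]]
[[0.5567, -0.1403, 0.19], [0.5548, -0.1963, 0.19], [0.5862, -0.1692, 0.19], [0.5255, -0.1671, 0.19]]
[[0.5548, -0.1299, 0.099], [0.552, -0.2084, 0.099], [0.5924, -0.1708, 0.099]]
[ 0.55422257 -0.16843678] 0.03823102745805866
```

Dish 1 is held at (318,268). In the same picture it lies within 1–2 mm of the pad centre (320,211). I lower it now.

{"fn": "jog_arm", "kwargs": {"moves": [[0,0,0,-0.1,0.1,3,0.5],[0,0,0,-0.1,0.1,5.5,0.5],[0,0,0,-0.1,0.1,6.7,0.5],[0,0,0,-0.1,0.1,7.1,0.5],[0,0,0,-0.1,0.1,7.3,0.5],[0,0,0,-0.1,0.1,7.3,0.5],[0,0,0,-0.1,0.1,7.3,0.7],[0,0,0,-0.1,0.1,7.3,0.85],[0,0,0,-0.1,0.1,7.3,1],[0,0,0,-0.1,0.1,7.2,1],[0,0,0,-0.1,0.1,4,1],[0,0,0,-0.1,0.1,0,1],[0,0,0,-0.5,-2,-1,1],[0,0,0,-1.5,-6,-1,1],[0,0,0,-2.5,-10,-1,1],[0,0,0,-3.5,-14,-1,1],[0,0,0,-4.5,-18,-1,1]]}}

```text
t: 20.6
tcp_pos: [0.5138, 0.0148, 0.2112]
tcp_rot: [-0.0, 1.0, -0.017, -0.0]
contact_force: [0.9, 0.0, 0.4]
finger_gap: 0.0854
gripper_force: 0.0
```

{"fn": "jog_arm", "kwargs": {"moves": [[0,0,0,-0.8,-4,0,1],[0,0,0,-1.6,-8,0,1],[0,0,0,-2.4,-12,0,1],[0,0,0,-3,-16,0,1],[0,0,0,-3,-20,0,1],[0,0,0,-3,-20,0,1],[0,0,0,-3,-20,0,1]]}}

```text
t: 21.18
tcp_pos: [0.4904, 0.217, 0.2107]
tcp_rot: [-0.0, 1.0, -0.014, -0.001]
contact_force: [0.1, -1.2, -0.2]
finger_gap: 0.0849
gripper_force: 0.0
```

```bash
cat >> h.py <<'E'
def topscan():
    im=cams.capture("top");t=cams.camera_info("top");g=cv2.cvtColor(im,6);h=cv2.cvtColor(im,40)
    for k,c,s in blobs((g>120)&(h[...,1]<60)&(np.arange(400)[:,None]>150)&(np.arange(640)<340),200,420)[0]: print("top",np.round(c,1),s[4],np.round(ray(t,c,.016)[0,:2],4))
E
python3 - <<'E'
from h import *
st();topscan();d=dish((.56,.211))
if d: print(rel([d[1]-.001,d[2],.031],tiltR(0,-.035)))
E
```

```text
21.18 [0.4904 0.217  0.2107] gap 0.0849 0.0 F [ 0.1 -1.2 -0.2] T [-0.04 -0.05  0.02] q [-0.61  0.11  0.16  1.8  -0.02  1.24 -2.05] tilt -0.002 yaw y -1.599
top [275.6 205.2] 318 [0.5628 0.2098]
top [302.2 249.5] 380 [0.4406 0.1315]
dish [0.0017 0.5601 0.2093 0.0308]
[1.0000e-03 2.0000e-03 1.0000e-03 6.8170e+00 1.2600e-01 1.7969e+01]
```

{"fn": "jog_arm", "kwargs": {"moves": [[0,0,0,3.5,0.1,2,1],[0,0,0,6.8,0.1,4.5,1],[0,0,0,6.8,0.1,8.5,1],[0,0,0,6.8,0.1,12.5,1],[0,0,0,6.8,0.1,16,1],[0,0,0,6.8,0.1,17.9,1],[0,0,0,6.8,0.1,17.9,1],[0,0,0,6.8,0.1,17.9,0.55],[0,0,0,6.8,0.1,17.9,0.5],[0,0,0,6.8,0.1,17.9,0.5],[0,0,0,6.8,0.1,17.9,0.5],[0,0,0,6.8,0.1,17.9,0.5],[0,0,0,6.8,0.1,16,0.5],[0,0,0,6.8,0.1,12,0.5],[0,0,0,6.8,0.1,8,0.5],[0,0,0,6.8,0.1,4,0.5],[0,0,0,6.8,0.1,0,0.5],[0,0,0,6.8,0.1,0,0.5]]}}

```text
t: 22.78
tcp_pos: [0.5637, 0.2125, 0.2219]
tcp_rot: [-0.004, 1.0, -0.017, 0.007]
contact_force: [1.3, 0.9, 0.4]
finger_gap: 0.0571
gripper_force: 32.2
```

{"fn": "jog_arm", "kwargs": {"moves": [[0,0,0,0,3,0,0.5],[0,0,0,0,7,0,0.5],[0,0,0,0,11,0,0.5],[0,0,0,0.2,15,0,0.5],[0,0,0,0.2,19,0,0.5],[0,0,0,0.4,23,0,0.5],[0,0,0,0.5,27,0,0.5],[0,0,0,0.6,31,0,0.5],[0,0,0,0.6,35,0,0.5],[0,0,0,0.6,38,0,0.5],[0,0,0,0.6,38,0,0.5],[0,0,0,0.6,38,0,0.5]]}}

```text
t: 23.78
tcp_pos: [0.5519, -0.1719, 0.2116]
tcp_rot: [0.0, 1.0, -0.019, 0.0]
contact_force: [0.9, 0.3, -1.5]
finger_gap: 0.0573
gripper_force: 32.2
```

Run:
```python
from h import *
st();print(rel([.5515,-.1715,.146],tiltR(0,-.035)));topscan()
cv2.imwrite("pics/w9.png",cams.capture("wrist"))
```

```text
23.78 [ 0.5519 -0.1719  0.2116] gap 0.0573 32.2 F [ 0.9  0.3 -1.5] T [0.03 0.04 0.03] q [-0.14  0.2   0.46  1.71 -0.09  1.25 -1.28] tilt 0.0 yaw y -1.609
[ 0.000e+00 -0.000e+00 -4.000e-03 -3.700e-02 -3.400e-02  6.557e+00]
top [231.3 201.7] 374 [0.5702 0.3351]
top [247.5 243.4] 390 [0.4545 0.2832]
top [301.9 249.8] 397 [0.44   0.1324]
```

View pics/w9.png

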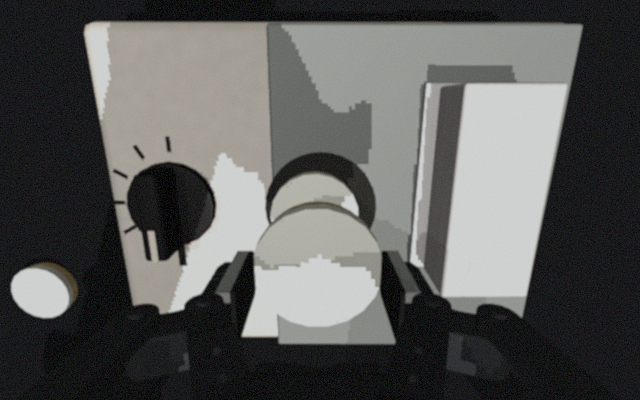

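Run:
```python
from h import *
i=cams.camera_info("wrist");im=cv2.imread("pics/w9.png");g=cv2.cvtColor(im,6).astype(int)
for row in (190,195,200): print(row,[int(x) for x in np.where(np.abs(np.diff(g[row,255:390]))>18)[0]+255])
print([int(y) for y in np.where(np.abs(np.diff(g[140:215,315]))>15)[0]+140])
```

```text
190 [264, 265, 267, 268, 276, 277, 278, 279, 348, 349, 350, 372, 373]
195 [264, 265, 266, 267, 274, 275, 276, 352, 353, 354, 373, 374, 375]
200 [264, 265, 266, 267, 271, 272, 273, 343, 344, 354, 355, 356, 373, 374, 375]
[151, 152, 169, 170, 171, 172, 173, 174, 200, 201, 202, 207, 208, 209]
```

Run:
```python
from h import *
i=cams.camera_info("wrist")
print(ray(i,[[314,195],[315,171.5]],.115),ray(i,[[320,195],[320,151.8]],.099),ray(i,[[318.5,268],[318.5,203]],.1965))
```

```text
[[ 0.56608214 -0.16564238  0.115     ]
 [ 0.58193799 -0.16686071  0.115     ]] [[ 0.5614565  -0.16959061  0.099     ]
 [ 0.59228796 -0.17053305  0.099     ]] [[ 0.55542657 -0.16813695  0.1965    ]
 [ 0.58542461 -0.16909281  0.1965    ]]
```

Dish 1 sits about 4 mm to +y of the pad centre. I place dish 2 on the pad axis, then square both with a gentle squeeze lower down.

{"fn": "jog_arm", "kwargs": {"moves": [[0,0,0,-0.1,0,3,0.5],[0,0,0,-0.1,0,5,0.5],[0,0,0,-0.1,0,6,0.5],[0,0,0,-0.1,0,6.4,0.5],[0,0,0,-0.1,0,6.6,0.5],[0,0,0,-0.1,0,6.6,0.5],[0,0,0,-0.1,0,6.6,0.5],[0,0,0,-0.1,0,6.6,0.5]]}}

```text
t: 24.55
tcp_pos: [0.5514, -0.1665, 0.1472]
tcp_rot: [-0.002, 1.0, -0.015, -0.001]
contact_force: [-6.6, 4.0, 12.4]
finger_gap: 0.0569
gripper_force: 51.7
```

Run:
```python
from h import *
st()
```

```text
24.55 [ 0.5514 -0.1665  0.1472] gap 0.0569 51.7 F [-6.6  4.  12.4] T [ 0.65  1.41 -0.1 ] q [-0.14  0.26  0.44  1.79 -0.12  1.13 -1.25] tilt -0.002 yaw y -1.601
```

{"fn": "jog_arm", "kwargs": {"moves": [[0,0,0,0,0,0,0.7],[0,0,0,0,0,0,0.75],[0,0,0,0,0,0,0.8],[0,0,0,0,0,0,0.8]]}}

```text
t: 24.88
tcp_pos: [0.5514, -0.1687, 0.1448]
tcp_rot: [-0.0, 1.0, -0.016, -0.001]
contact_force: [0.8, -0.1, 0.7]
finger_gap: 0.0684
gripper_force: 0.0
```

Run:
```python
from h import *
st();print(rel([.5515,-.1715,.130],tiltR(0,-.035)))
```

```text
24.88 [ 0.5514 -0.1687  0.1448] gap 0.0684 0.0 F [ 0.8 -0.1  0.7] T [-0.03  0.05  0.05] q [-0.13  0.26  0.45  1.79 -0.12  1.12 -1.25] tilt -0.001 yaw y -1.604
[-0.000e+00  1.000e-03  2.000e-03  2.300e-02  2.750e-01  1.475e+00]
```

{"fn": "jog_arm", "kwargs": {"moves": [[0,0,0,0,0.23,0,1],[0,0,0,0,0.23,0,1],[0,0,0,0,0.23,0.6,1],[0,0,0,0,0.23,1.2,1],[0,0,0,0,0.23,1.2,1],[0,0,0,0,0.23,1.2,0.72],[0,0,0,0,0.23,1.2,0.66],[0,0,0,0,0.23,1.2,0.6],[0,0,0,0,0.23,1.2,0.6],[0,0,0,0,0.23,1.2,0.6]], "squeeze": 20}}

```text
t: 25.72
tcp_pos: [0.5512, -0.1715, 0.1329]
tcp_rot: [-0.0, 1.0, -0.017, -0.001]
contact_force: [-0.1, 0.4, -0.7]
finger_gap: 0.0592
gripper_force: 22.1
```

Run:
```python
from h import *
st()
```

```text
25.72 [ 0.5512 -0.1715  0.1329] gap 0.0592 22.1 F [-0.1  0.4 -0.7] T [ 0.06 -0.07  0.01] q [-0.13  0.27  0.45  1.8  -0.13  1.1  -1.24] tilt -0.001 yaw y -1.604
```

{"fn": "jog_arm", "kwargs": {"moves": [[0,0,0,0,0,0,0.75],[0,0,0,0,0,0,0.85],[0,0,0,0,0,0,1],[0,0,0,0,0,-4,1],[0,0,0,0,0,-8,1],[0,0,0,0,-3,-10,1],[0,0,0,-0.5,-7,-10,1],[0,0,0,-1,-11,-10,1],[0,0,0,-1.5,-15,-10,1],[0,0,0,-2,-19,-10,1],[0,0,0,-2.5,-23,-10,1],[0,0,0,-3,-27,-10,1],[0,0,0,-3.5,-31,-10,1],[0,0,0,-4.5,-35,-10,1],[0,0,0,-5.5,-39,-10,1],[0,0,0,-6.5,-43,-10,1],[0,0,0,-7.5,-47,-10,1],[0,0,0,-7.5,-50,-10,1],[0,0,0,-7.5,-50,-10,1]]}}

```text
t: 27.3
tcp_pos: [0.4899, 0.3393, 0.2327]
tcp_rot: [-0.002, 1.0, -0.011, -0.001]
contact_force: [-1.1, -0.1, 0.6]
finger_gap: 0.0852
gripper_force: 0.0
```

Run:
```python
from h import *
st();d=dish((.5702,.3351))
if d: print(rel([d[1]-.001,d[2],.033],tiltR(0,-.035)))
im=cams.capture("top");t=cams.camera_info("top");cv2.imwrite("pics/t10r.png",im)
g=cv2.cvtColor(im,6).astype(int)
for row in (203,206,209): print(row,[int(x) for x in np.where(np.abs(np.diff(g[row,398:440]))>25)[0]+398])
for col in (415,418,421): print(col,[int(x) for x in np.where(np.abs(np.diff(g[185:232,col]))>25)[0]+185])
```

```text
27.3 [0.4899 0.3393 0.2327] gap 0.0852 0.0 F [-1.1 -0.1  0.6] T [ 0.01  0.06 -0.03] q [-0.71  0.22  0.07  1.63 -0.02  1.3  -2.23] tilt -0.003 yaw y -1.594
dish [0.0015 0.5703 0.3336 0.0313]
[-1.0000e-03  3.0000e-03  8.0000e-03  7.8580e+00 -3.2000e-02  1.9933e+01]
203 [400, 402, 403, 407, 408, 409, 410, 433]
206 [401, 402, 407, 408, 409, 433]
209 [401, 402, 403, 407, 408, 410, 432, 433]
415 [191, 192, 194, 195, 214, 216, 217, 221, 222]
418 [191, 193, 194, 216, 217, 218, 221, 222]
421 [191, 193, 216, 217, 218, 219, 221, 222]
```

{"fn": "jog_arm", "kwargs": {"moves": [[0,0,0.008,4,0,3,1],[0,0,0.008,7.8,0,6.5,1],[0,0,0.008,7.8,0,10.5,1],[0,0,0.008,7.8,0,14.5,1],[0,0,0.008,7.8,0,18,1],[0,0,0.008,7.8,0,19.9,1],[0,0,0.008,7.8,0,19.9,1],[0,0,0.008,7.8,0,19.9,0.55],[0,0,0.008,7.8,0,19.9,0.5],[0,0,0.008,7.8,0,19.9,0.5],[0,0,0.008,7.8,0,19.9,0.5],[0,0,0.008,7.8,0,19.9,0.5],[0,0,0.008,7.8,0,18,0.5],[0,0,0.008,7.8,0,14,0.5],[0,0,0.008,7.8,0,10,0.5],[0,0,0.008,7.8,0,6,0.5],[0,0,0.008,7.8,0,2,0.5],[0,0,0.008,7.8,0,0,0.5],[0,0,0.008,7.8,3,0,0.5]], "squeeze": 30}}

```text
t: 28.98
tcp_pos: [0.5714, 0.3068, 0.2429]
tcp_rot: [-0.007, 1.0, -0.016, 0.005]
contact_force: [-1.4, 0.3, 0.5]
finger_gap: 0.0427
gripper_force: 0.0
```

{"fn": "jog_arm", "kwargs": {"moves": [[0,0,0,0,4,0,0.5],[0,0,0,0,8,0,0.5],[0,0,0,0,12,0,0.5],[0,0,0,0,16,0,0.5],[0,0,0,0,20,0,0.5],[0,0,0,0,24,0,0.5],[0,0,0,0,28,0,0.5],[0,0,0,0,32,0,0.5],[0,0,0,0,36,0,0.5],[0,0,0,0,40,0,0.5],[0,0,0,0,44,0,0.5],[0,0,0,0,47.4,0,0.5],[0,0,0,0,47.4,0,0.5],[0,0,0,0,47.4,0,0.5]]}}

```text
t: 30.15
tcp_pos: [0.5501, -0.1788, 0.2354]
tcp_rot: [0.0, 1.0, -0.024, 0.001]
contact_force: [-0.1, 0.6, -0.3]
finger_gap: 0.0429
gripper_force: 0.0
```

```bash
cat >> h.py <<'E'
def stack(zs):
    """far rim of pad and of the dish stack top in the wrist view, via row/column edges"""
    i=cams.camera_info("wrist");im=cams.capture("wrist");g=cv2.cvtColor(im,6).astype(int);cv2.imwrite("pics/stk.png",im)
    return i,g
E
python3 - <<'E'
from h import *
st();print(rel([.5515,-.1715,.166],tiltR(0,-.035)));topscan()
i,g=stack(0)
print([int(y) for y in np.where(np.abs(np.diff(g[120:215,317]))>12)[0]+120])
for row in (165,170,175,180,185,190): print(row,[int(x) for x in np.where(np.abs(np.diff(g[row,250:395]))>15)[0]+250])
E
```

```text
30.15 [ 0.5501 -0.1788  0.2354] gap 0.0429 0.0 F [-0.1  0.6 -0.3] T [ 0.07 -0.04 -0.01] q [-0.11  0.18  0.43  1.68 -0.08  1.29 -1.28] tilt 0.003 yaw y -1.618
[ 0.00e+00 -3.00e-03 -1.30e-02  8.70e-02 -7.42e-01  6.94e+00]
top [231.3 201.7] 375 [0.5703 0.3353]
top [247.5 243.4] 390 [0.4545 0.2832]
top [301.9 249.8] 397 [0.44   0.1324]
[145, 146, 147, 162, 163, 164, 165, 166, 167, 168, 169, 170]
165 [264, 265, 266, 270, 271, 272, 285, 298, 299, 322, 327, 349, 350, 351, 352]
170 [263, 266, 267, 268, 269, 287, 288, 289, 299, 326, 331, 332, 333, 334, 340, 353, 354, 355]
175 [261, 263, 264, 265, 266, 280, 281, 282, 287, 288, 332, 335, 338, 339, 340, 355, 356, 357]
180 [259, 262, 263, 264, 276, 277, 278, 279, 280, 281, 339, 342, 343, 344, 345, 357, 358, 359]
185 [260, 261, 262, 263, 274, 275, 276, 277, 343, 344, 345, 346, 347, 359, 360, 361]
190 [259, 260, 261, 262, 270, 271, 272, 273, 347, 348, 349, 350, 360, 361, 362]
```

Dish 3 was missed: the gap is 43 mm and it is still at top px (231,202). I return, hover, check the height, then close.

{"fn": "jog_arm", "kwargs": {"moves": [[0,0,-0.013,0,-4,0,1],[0,0,-0.013,0,-8,0,1],[0,0,-0.013,0,-12,0,1],[0,0,-0.013,0,-16,0,1],[0,0,-0.013,-0.2,-20,0,1],[0,0,-0.013,-0.2,-24,0,1],[0,0,-0.013,-0.3,-28,0,1],[0,0,-0.013,-0.3,-32,2,1],[0,0,-0.013,-0.4,-36,4,1],[0,0,-0.013,-0.4,-40,7,1],[0,0,-0.013,-0.5,-44,10,1],[0,0,-0.013,-0.5,-48,13,1],[0,0,-0.013,-0.5,-51.3,16,1],[0,0,-0.013,-0.5,-51.3,18,1],[0,0,-0.013,-0.5,-51.3,18,1],[0,0,-0.013,-0.5,-51.3,18,1]]}}

```text
t: 31.58
tcp_pos: [0.5621, 0.341, 0.0497]
tcp_rot: [0.001, 1.0, -0.011, -0.004]
contact_force: [-0.1, 0.2, -0.3]
finger_gap: 0.0856
gripper_force: 0.0
```

Run:
```python
from h import *
st();d=dish((.5702,.3351));print(rel([.5693,.3336,.031],tiltR(0,-.035)))
```

```text
31.58 [0.5621 0.341  0.0497] gap 0.0856 0.0 F [-0.1  0.2 -0.3] T [-0.05 -0.01 -0.  ] q [-0.66  0.5   0.09  1.63 -0.06  1.01 -2.14] tilt -0.007 yaw y -1.592
dish [0.0015 0.5709 0.3338 0.0314]
[1.000e-03 4.000e-03 1.000e-02 4.960e-01 5.370e-01 2.121e+00]
```

{"fn": "jog_arm", "kwargs": {"moves": [[0,0,0.01,0.6,0.54,1,1],[0,0,0.01,0.6,0.54,2.1,1],[0,0,0.01,0.6,0.54,2.1,1],[0,0,0.01,0.6,0.54,2.1,0.55],[0,0,0.01,0.6,0.54,2.1,0.5],[0,0,0.01,0.6,0.54,2.1,0.5],[0,0,0.01,0.6,0.54,2.1,0.5],[0,0,0.01,0.6,0.54,2.1,0.5]]}}

```text
t: 32.3
tcp_pos: [0.5729, 0.3318, 0.0333]
tcp_rot: [-0.0, 1.0, -0.02, -0.0]
contact_force: [-1.4, -2.3, 5.6]
finger_gap: 0.0575
gripper_force: 31.9
```

Run:
```python
from h import *
st();print(rel([.5515,-.1715,.23],tiltR(0,-.035)))
```

```text
32.3 [0.5729 0.3318 0.0333] gap 0.0575 31.9 F [-1.4 -2.3  5.6] T [-0.35  0.2   0.  ] q [-0.64  0.53  0.1   1.64 -0.06  0.98 -2.13] tilt -0.0 yaw y -1.61
[-1.0000e-03  0.0000e+00 -4.0000e-03 -1.8200e-01  5.0353e+01 -1.9723e+01]
```

{"fn": "jog_arm", "kwargs": {"moves": [[0,0,0,0,0,0,0.8],[0,0,0,-0.2,0,-0.3,0.9],[0,0,0,-0.2,0,-0.3,0.9],[0,0,0,-0.2,0,-0.3,0.55],[0,0,0,-0.2,0,-0.3,0.5],[0,0,0,-0.2,0,-0.3,0.5],[0,0,0,-0.2,0,-0.3,0.5],[0,0,0,-0.2,0,-0.3,0.5],[0,0,0,-0.2,0,-2,0.5],[0,0,0,-0.2,0,-2,0.5]]}}

```text
t: 33.13
tcp_pos: [0.5716, 0.3328, 0.0541]
tcp_rot: [-0.001, 1.0, -0.019, 0.001]
contact_force: [1.3, 0.2, 0.3]
finger_gap: 0.0455
gripper_force: 0.0
```

Run:
```python
from h import *
st();print(rel([.5515,-.1715,.23],tiltR(0,-.035)))
```

```text
33.13 [0.5716 0.3328 0.0541] gap 0.0455 0.0 F [1.3 0.2 0.3] T [ 0.07 -0.07  0.03] q [-0.65  0.5   0.1   1.63 -0.06  1.01 -2.13] tilt 0.002 yaw y -1.609
[-3.0000e-03 -2.0000e-03 -4.0000e-03 -3.2000e-02  5.0425e+01 -1.7727e+01]
```

{"fn": "jog_arm", "kwargs": {"moves": [[0,0,0,-0.1,0,0,1],[0,0,0,-0.1,0,0,1],[0,0,0,-0.1,0,2,1],[0,0,0,-0.1,0,3.1,1],[0,0,0,-0.1,0,3.1,1],[0,0,0,-0.1,0,3.1,0.55],[0,0,0,-0.1,0,3.1,0.5],[0,0,0,-0.1,0,3.1,0.5],[0,0,0,-0.1,0,3.1,0.5],[0,0,0,-0.1,0,3.1,0.5]]}}

```text
t: 33.97
tcp_pos: [0.571, 0.3248, 0.0337]
tcp_rot: [0.005, 1.0, -0.022, -0.002]
contact_force: [-26.5, -22.6, 78.9]
finger_gap: 0.0651
gripper_force: 39.4
```

Run:
```python
from h import *
st()
```

```text
33.97 [0.571  0.3248 0.0337] gap 0.0651 39.4 F [-26.5 -22.6  78.9] T [-7.95  6.02 -0.95] q [-0.64  0.52  0.1   1.64 -0.06  0.99 -2.13] tilt -0.004 yaw y -1.615
```

{"fn": "jog_arm", "kwargs": {"moves": [[0,0,0,0,0,-2,0.5],[0,0,0,0,0,-6,0.5],[0,0,0,0,0,-10,0.5],[0,0,0,0,0,-14,0.5],[0,0,0,0,0,-18,0.5],[0,0,0,0,0,-20.5,0.5],[0,0,0,0,3,-20.5,0.5],[0,0,0,0,7,-20.5,0.5],[0,0,0,0,11,-20.5,0.5],[0,0,0,0,15,-20.5,0.5],[0,0,0,0,19,-20.5,0.5],[0,0,0,0,23,-20.5,0.5],[0,0,0,0,27,-20.5,0.5],[0,0,0,0,31,-20.5,0.5],[0,0,0,0,35,-20.5,0.5],[0,0,0,0,39,-20.5,0.5],[0,0,0,0,43,-20.5,0.5],[0,0,0,0,47,-20.5,0.5],[0,0,0,0,50.4,-20.5,0.5],[0,0,0,0,50.4,-20.5,0.5]]}}

```text
t: 35.63
tcp_pos: [0.5473, -0.1816, 0.2249]
tcp_rot: [0.002, 1.0, -0.025, -0.002]
contact_force: [-1.2, 0.2, 0.5]
finger_gap: 0.043
gripper_force: 0.0
```

Run:
```python
from h import *
st();print(rel([.5515,-.1715,.157],tiltR(0,-.035)));topscan();stack(0)
```

```text
35.63 [ 0.5473 -0.1816  0.2249] gap 0.043 0.0 F [-1.2  0.2  0.5] T [-0.07  0.07 -0.04] q [-0.11  0.19  0.44  1.7  -0.08  1.28 -1.28] tilt -0.003 yaw y -1.622
[ 5.000e-03  3.000e-03 -1.600e-02  3.900e-01 -1.060e+00  6.787e+00]
top [243.  201.3] 370 [0.572  0.3021]
top [247.5 243.4] 390 [0.4545 0.2832]
top [301.9 249.8] 397 [0.44   0.1324]
```

View pics/stk.png

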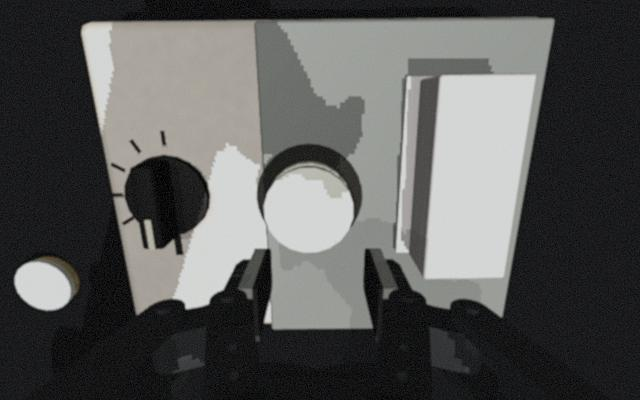

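Dish 3 has moved to about (.572,.302), top px (243,201), and the gripper came back empty. The stack top at wrist px (309,208) sits centred on the pad. I fetch dish 3 again with a fresh look from close by.

{"fn": "jog_arm", "kwargs": {"moves": [[0,0,-0.016,0,-4,0,1],[0,0,-0.016,0,-8,0,1],[0,0,-0.016,0,-12,0,1],[0,0,-0.016,0,-16,0,1],[0,0,-0.016,0,-20,0,1],[0,0,-0.016,0,-24,0,1],[0,0,-0.016,0,-28,0,1],[0,0,-0.016,0,-32,0,1],[0,0,-0.016,0,-36,2,1],[0,0,-0.016,-0.1,-40,5,1],[0,0,-0.016,-0.1,-44,8,1],[0,0,-0.016,-0.1,-48.4,11,1],[0,0,-0.016,-0.1,-48.4,14,1],[0,0,-0.016,-0.1,-48.4,15,1],[0,0,-0.016,-0.1,-48.4,15,1],[0,0,-0.016,-0.1,-48.4,15,1]]}}

```text
t: 37.07
tcp_pos: [0.5652, 0.3129, 0.074]
tcp_rot: [0.001, 1.0, -0.01, -0.003]
contact_force: [1.0, -0.3, 0.3]
finger_gap: 0.0857
gripper_force: 0.0
```

Run:
```python
from h import *
st();d=dish((.572,.302))
if d: print(rel([d[1]-.001,d[2],.029],tiltR(0,-.035)))
topscan()
```

```text
37.07 [0.5652 0.3129 0.074 ] gap 0.0857 0.0 F [ 1.  -0.3  0.3] T [-0.06 -0.02  0.01] q [-0.63  0.46  0.11  1.65 -0.06  1.04 -2.1 ] tilt -0.006 yaw y -1.591
dish [0.0013 0.5725 0.3008 0.0314]
[0.000e+00 2.000e-03 1.300e-02 4.600e-01 1.126e+00 4.720e+00]
top [248.  243.1] 340 [0.4552 0.2817]
top [301.9 249.8] 397 [0.44   0.1324]
```

{"fn": "jog_arm", "kwargs": {"moves": [[0,0,0.013,0.46,1.1,1,1],[0,0,0.013,0.46,1.1,3,1],[0,0,0.013,0.46,1.1,4.5,1],[0,0,0.013,0.46,1.1,4.5,1],[0,0,0.013,0.46,1.1,4.5,1]]}}

```text
t: 37.58
tcp_pos: [0.5724, 0.2992, 0.0313]
tcp_rot: [0.0, 1.0, -0.019, -0.001]
contact_force: [0.6, 0.1, 0.9]
finger_gap: 0.0853
gripper_force: 0.0
```

Run:
```python
from h import *
st();print(rel([.5715,.3008,.029],tiltR(0,-.035)))
```

```text
37.58 [0.5724 0.2992 0.0313] gap 0.0853 0.0 F [0.6 0.1 0.9] T [ 0.02 -0.03 -0.02] q [-0.61  0.5   0.11  1.68 -0.07  0.96 -2.08] tilt -0.001 yaw y -1.609
[ 0.     0.001 -0.003 -0.091 -0.16   0.228]
```

Position is good. I close, check, then lift a little.

{"fn": "jog_arm", "kwargs": {"moves": [[0,0,0,-0.05,-0.1,0.25,1],[0,0,0,-0.05,-0.1,0.25,0.55],[0,0,0,-0.05,-0.1,0.25,0.5],[0,0,0,-0.05,-0.1,0.25,0.5],[0,0,0,-0.05,-0.1,0.25,0.5],[0,0,0,-0.05,-0.1,0.25,0.5]], "squeeze": 40}}

```text
t: 38.08
tcp_pos: [0.5722, 0.3024, 0.0301]
tcp_rot: [-0.001, 1.0, -0.018, 0.0]
contact_force: [-1.1, -1.3, 5.2]
finger_gap: 0.0575
gripper_force: 42.4
```

Run:
```python
from h import *
st()
```

```text
38.08 [0.5722 0.3024 0.0301] gap 0.0575 42.4 F [-1.1 -1.3  5.2] T [-0.17  0.2   0.01] q [-0.62  0.5   0.11  1.68 -0.07  0.96 -2.08] tilt 0.0 yaw y -1.606
```

{"fn": "jog_arm", "kwargs": {"moves": [[0,0,0,0,0,-2,0.5],[0,0,0,0,0,-6,0.5],[0,0,0,0,0,-10,0.5],[0,0,0,0,0,-14,0.5],[0,0,0,0,0,-18,0.5],[0,0,0,0,0,-20,0.5],[0,0,0,0,0,-20,0.5]]}}

```text
t: 38.67
tcp_pos: [0.5744, 0.3033, 0.2358]
tcp_rot: [-0.003, 1.0, -0.018, 0.004]
contact_force: [0.6, 0.5, 0.3]
finger_gap: 0.0577
gripper_force: 43.0
```

Run:
```python
from h import *
st();print(rel([.5515,-.1715,.23],tiltR(0,-.035)))
```

```text
38.67 [0.5744 0.3033 0.2358] gap 0.0577 43.0 F [0.6 0.5 0.3] T [-0.03 -0.01 -0.03] q [-0.63  0.32  0.13  1.5  -0.04  1.32 -2.1 ] tilt 0.008 yaw y -1.606
[-7.0000e-03 -8.0000e-03 -1.0000e-03 -5.9600e-01  4.7531e+01  2.5400e-01]
```

{"fn": "jog_arm", "kwargs": {"moves": [[0,0,0,0,4,0,0.5],[0,0,0,0,8,0,0.5],[0,0,0,0,12,0,0.5],[0,0,0,-0.1,16,0,0.5],[0,0,0,-0.2,20,0,0.5],[0,0,0,-0.3,24,0,0.5],[0,0,0,-0.4,28,0,0.5],[0,0,0,-0.5,32,0,0.5],[0,0,0,-0.6,36,0,0.5],[0,0,0,-0.6,40,0,0.5],[0,0,0,-0.6,44,0,0.5],[0,0,0,-0.6,47.5,0,0.5],[0,0,0,-0.6,47.5,0,0.5],[0,0,0,-0.6,47.5,0,0.5]]}}

```text
t: 39.83
tcp_pos: [0.5474, -0.1756, 0.2274]
tcp_rot: [0.0, 1.0, -0.021, -0.002]
contact_force: [-0.5, 0.5, -0.7]
finger_gap: 0.0574
gripper_force: 43.0
```

Run:
```python
from h import *
st();print(rel([.5505,-.1715,.162],tiltR(0,-.035)))
```

```text
39.83 [ 0.5474 -0.1756  0.2274] gap 0.0574 43.0 F [-0.5  0.5 -0.7] T [ 0.13  0.   -0.01] q [-0.12  0.18  0.43  1.7  -0.08  1.28 -1.28] tilt -0.003 yaw y -1.612
[ 0.00e+00  3.00e-03 -6.00e-03  3.12e-01 -4.29e-01  6.54e+00]
```

{"fn": "jog_arm", "kwargs": {"moves": [[0,0,0,0.5,-0.4,2,0.5],[0,0,0,0.5,-0.4,4.5,0.5],[0,0,0,0.5,-0.4,5.8,0.5],[0,0,0,0.5,-0.4,6.2,0.5],[0,0,0,0.5,-0.4,6.4,0.5],[0,0,0,0.5,-0.4,6.4,0.5]]}}

```text
t: 40.33
tcp_pos: [0.5539, -0.1684, 0.1644]
tcp_rot: [-0.0, 1.0, -0.017, -0.001]
contact_force: [0.2, 0.1, -1.0]
finger_gap: 0.0572
gripper_force: 43.1
```

Run:
```python
from h import *
st();print(rel([.5525,-.1715,.161],tiltR(0,-.035)))
```

```text
40.33 [ 0.5539 -0.1684  0.1644] gap 0.0572 43.1 F [ 0.2  0.1 -1. ] T [ 0.    0.06 -0.01] q [-0.12  0.24  0.42  1.76 -0.11  1.16 -1.27] tilt -0.002 yaw y -1.606
[-0.     0.002  0.    -0.127  0.315  0.342]
```

{"fn": "jog_arm", "kwargs": {"moves": [[0,0,0,-0.1,0.3,0.2,0.5],[0,0,0,-0.1,0.3,0.35,0.5],[0,0,0,-0.1,0.3,0.35,0.5],[0,0,0,-0.1,0.3,0.35,0.75],[0,0,0,-0.1,0.3,0.35,0.9],[0,0,0,-0.1,0.3,0.35,1],[0,0,0,-0.1,0.3,1,1],[0,0,0,-0.1,0.3,2.4,1],[0,0,0,-0.1,0.3,3.7,1],[0,0,0,-0.1,0.3,3.7,1],[0,0,0,-0.1,0.3,3.7,0.75],[0,0,0,-0.1,0.3,3.7,0.65],[0,0,0,-0.1,0.3,3.7,0.6],[0,0,0,-0.1,0.3,3.7,0.6],[0,0,0,-0.1,0.3,3.7,0.6]], "squeeze": 22}}

```text
t: 41.58
tcp_pos: [0.5528, -0.1719, 0.1277]
tcp_rot: [-0.0, 1.0, -0.018, -0.0]
contact_force: [1.0, 0.6, -0.1]
finger_gap: 0.0596
gripper_force: 24.4
```

Run:
```python
from h import *
st()
```

```text
41.58 [ 0.5528 -0.1719  0.1277] gap 0.0596 24.4 F [ 1.   0.6 -0.1] T [-0.01 -0.01  0.01] q [-0.1   0.28  0.42  1.8  -0.13  1.09 -1.25] tilt -0.001 yaw y -1.606
```

{"fn": "jog_arm", "kwargs": {"moves": [[0,0,0,0,0,0,0.75],[0,0,0,0,0,0,0.9],[0,0,0,0,0,0,1],[0,0,0,0,0,-3,1],[0,0,0,0,0,-7,1],[0,0,0,0,0,-10,1],[0,0,0,-2,-3,-10,1],[0,0,0,-4,-7,-10,1],[0,0,0,-6,-9,-10,1],[0,0,0,-7,-9,-10,1],[0,0,0,-7,-9,-10,1]]}}

```text
t: 42.5
tcp_pos: [0.4844, -0.078, 0.2277]
tcp_rot: [-0.001, 1.0, -0.016, -0.001]
contact_force: [0.0, -1.2, 0.3]
finger_gap: 0.0855
gripper_force: 0.0
```

Run:
```python
from h import *
st();topscan();stack(0)
```

```text
42.5 [ 0.4844 -0.078   0.2277] gap 0.0855 0.0 F [ 0.  -1.2  0.3] T [-0.05 -0.03  0.02] q [-0.25 -0.01  0.35  1.89  0.    1.27 -1.5 ] tilt -0.002 yaw y -1.603
top [247.5 243.4] 390 [0.4545 0.2832]
top [301.9 249.8] 397 [0.44   0.1324]
```

View pics/stk.png

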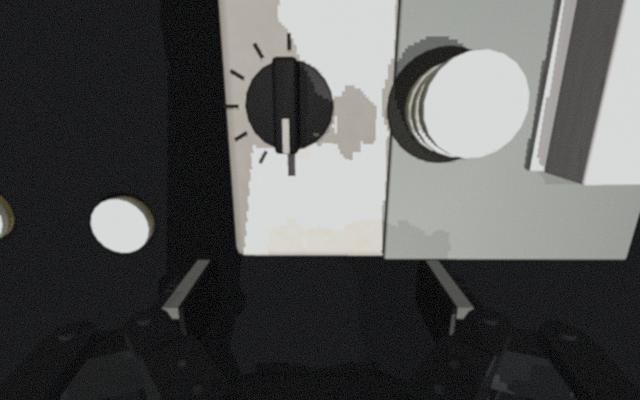

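The stack of three is neat, with top centre (472,103) over the pad, and the dial is still off. Next is the dish at (.440,.132).

{"fn": "jog_arm", "kwargs": {"moves": [[0,0,0,-1,-4,0,1],[0,0,0,-2,-8,0,1],[0,0,0,-3,-12,2,1],[0,0,0,-4,-16,5,1],[0,0,0,-5,-20,8,1],[0,0,0,-5.1,-20.9,11,1],[0,0,0,-5.1,-20.9,14,1],[0,0,0,-5.1,-20.9,14.5,1],[0,0,0,-5.1,-20.9,14.5,1]]}}

```text
t: 43.35
tcp_pos: [0.4413, 0.1298, 0.0804]
tcp_rot: [0.001, 1.0, -0.018, -0.003]
contact_force: [0.7, -0.8, 0.9]
finger_gap: 0.0853
gripper_force: 0.0
```

Run:
```python
from h import *
st();d=dish((.44,.132))
if d: print(rel([d[1],d[2],.029],tiltR(0,-.035)))
```

```text
43.35 [0.4413 0.1298 0.0804] gap 0.0853 0.0 F [ 0.7 -0.8  0.9] T [ 0.03 -0.03 -0.01] q [-0.46  0.09  0.12  2.1  -0.01  0.95 -1.94] tilt -0.007 yaw y -1.608
dish [0.0015 0.4407 0.1306 0.0312]
[ 1.000e-03  3.000e-03 -3.000e-03 -2.360e-01 -7.000e-02  5.354e+00]
```

{"fn": "jog_arm", "kwargs": {"moves": [[0,0,0,-0.2,-0.1,2,1],[0,0,0,-0.2,-0.1,4,1],[0,0,0,-0.2,-0.1,5.2,1],[0,0,0,-0.2,-0.1,5.2,1],[0,0,0,-0.2,-0.1,5.2,1],[0,0,0,-0.2,-0.1,5.2,0.55],[0,0,0,-0.2,-0.1,5.2,0.5],[0,0,0,-0.2,-0.1,5.2,0.5],[0,0,0,-0.2,-0.1,5.2,0.5],[0,0,0,-0.2,-0.1,5.2,0.5]], "squeeze": 40}}

```text
t: 44.23
tcp_pos: [0.4418, 0.1325, 0.0329]
tcp_rot: [-0.001, 1.0, -0.018, 0.001]
contact_force: [-1.7, -2.6, 9.5]
finger_gap: 0.0575
gripper_force: 40.3
```

Run:
```python
from h import *
st()
```

```text
44.23 [0.4418 0.1325 0.0329] gap 0.0575 40.3 F [-1.7 -2.6  9.5] T [-0.45  0.47 -0.06] q [-0.46  0.17  0.12  2.14 -0.03  0.84 -1.93] tilt 0.001 yaw y -1.607
```

{"fn": "jog_arm", "kwargs": {"moves": [[0,0,0,0,0,-2,0.5],[0,0,0,0,0,-6,0.5],[0,0,0,0,0,-10,0.5],[0,0,0,0,0,-14,0.5],[0,0,0,0,0,-18,0.5],[0,0,0,0,0,-21.5,0.5],[0,0,0,0,0,-21.5,0.5],[0,0,0,0,0,-21.5,0.5]]}}

```text
t: 44.9
tcp_pos: [0.442, 0.1328, 0.2488]
tcp_rot: [-0.002, 1.0, -0.018, 0.002]
contact_force: [0.6, -0.0, -1.0]
finger_gap: 0.0569
gripper_force: 42.8
```

Run:
```python
from h import *
st();print(rel([.5525,-.1715,.245],tiltR(0,-.035)))
```

```text
44.9 [0.442  0.1328 0.2488] gap 0.0569 42.8 F [ 0.6 -0.  -1. ] T [-0.03  0.04  0.04] q [-0.47 -0.08  0.12  1.91  0.01  1.31 -1.96] tilt 0.004 yaw y -1.607
[-3.0000e-03 -4.0000e-03 -1.0000e-03  1.2136e+01  3.0016e+01  3.3900e-01]
```

{"fn": "jog_arm", "kwargs": {"moves": [[0,0,0,1.5,3.5,0,0.5],[0,0,0,3,7,0,0.5],[0,0,0,4.5,10.5,0,0.5],[0,0,0,6,14,0,0.5],[0,0,0,7.5,18,0,0.5],[0,0,0,9,22,0,0.5],[0,0,0,10.5,26,0,0.5],[0,0,0,12.2,30,0,0.5],[0,0,0,12.2,30,0,0.5],[0,0,0,12.2,30,2,0.5],[0,0,0,12.2,30,4,0.5],[0,0,0,12.2,30,5.5,0.5],[0,0,0,12.2,30,5.5,0.5]]}}

```text
t: 45.98
tcp_pos: [0.5485, -0.1708, 0.1853]
tcp_rot: [-0.001, 1.0, -0.018, -0.005]
contact_force: [-1.0, 1.8, -0.2]
finger_gap: 0.0572
gripper_force: 42.9
```

Run:
```python
from h import *
st();print(rel([.5537,-.1715,.180],tiltR(0,-.035)))
```

```text
45.98 [ 0.5485 -0.1708  0.1853] gap 0.0572 42.9 F [-1.   1.8 -0.2] T [0.07 0.02 0.01] q [-0.13  0.22  0.45  1.74 -0.1   1.21 -1.27] tilt -0.011 yaw y -1.607
[-0.001  0.011 -0.001  0.526  0.052  0.523]
```

{"fn": "jog_arm", "kwargs": {"moves": [[0,0,0,0.3,0.05,0.1,0.5],[0,0,0,0.4,0.05,0.2,0.5],[0,0,0,0.4,0.05,0.3,0.5],[0,0,0,0.4,0.05,0.3,0.5]]}}

```text
t: 46.32
tcp_pos: [0.5561, -0.1724, 0.188]
tcp_rot: [-0.0, 1.0, -0.018, -0.0]
contact_force: [0.8, -0.1, -0.4]
finger_gap: 0.0572
gripper_force: 42.9
```

Run:
```python
from h import *
st();print(rel([.5537,-.1715,.180],tiltR(0,-.035)))
```

```text
46.32 [ 0.5561 -0.1724  0.188 ] gap 0.0572 42.9 F [ 0.8 -0.1 -0.4] T [ 0.03 -0.03 -0.01] q [-0.13  0.23  0.45  1.73 -0.11  1.21 -1.26] tilt -0.0 yaw y -1.606
[-0.     0.    -0.001 -0.247 -0.086  0.803]
```

{"fn": "jog_arm", "kwargs": {"moves": [[0,0,0,-0.25,-0.09,0.2,0.5],[0,0,0,-0.25,-0.09,0.4,0.5],[0,0,0,-0.25,-0.09,0.6,0.5],[0,0,0,-0.25,-0.09,0.75,0.5],[0,0,0,-0.25,-0.09,0.75,0.5]]}}

```text
t: 46.73
tcp_pos: [0.5531, -0.1714, 0.1802]
tcp_rot: [-0.0, 1.0, -0.018, -0.001]
contact_force: [-1.2, -0.2, 2.8]
finger_gap: 0.057
gripper_force: 43.2
```

Run:
```python
from h import *
st();print(rel([.5537,-.1715,.180],tiltR(0,-.035)))
```

```text
46.73 [ 0.5531 -0.1714  0.1802] gap 0.057 43.2 F [-1.2 -0.2  2.8] T [0.13 0.29 0.03] q [-0.13  0.23  0.44  1.74 -0.11  1.19 -1.26] tilt -0.002 yaw y -1.607
[-0.001  0.002 -0.001  0.064  0.011  0.015]
```

{"fn": "jog_arm", "kwargs": {"moves": [[0,0,0,0,0,0,0.72],[0,0,0,0,0,0,0.85],[0,0,0,0,0,0,1],[0,0,0,0,0,0,1],[0,0,0,0,0,-3,1],[0,0,0,0,0,-6.5,1],[0,0,0,-0.5,-3,-7,1],[0,0,0,-1.5,-7,-7,1],[0,0,0,-2.5,-11,-7,1],[0,0,0,-3.5,-15,-7,1],[0,0,0,-4.5,-19,-7,1],[0,0,0,-5.5,-23,-7,1],[0,0,0,-6.5,-27,-7,1],[0,0,0,-7.5,-31,-4,1],[0,0,0,-8.5,-35,-1,1],[0,0,0,-9.5,-39,2,1],[0,0,0,-11.4,-43,5,1],[0,0,0,-11.4,-45.1,8,1],[0,0,0,-11.4,-45.1,10,1],[0,0,0,-11.4,-45.1,10,1]]}}

```text
t: 48.4
tcp_pos: [0.4499, 0.2861, 0.0745]
tcp_rot: [0.001, 1.0, -0.015, -0.005]
contact_force: [-1.2, -0.8, -0.9]
finger_gap: 0.0853
gripper_force: 0.0
```

{"fn": "jog_arm", "kwargs": {"moves": [[0,0,0,0,0,0,1],[0,0,0,0,0,0,1],[0,0,0,0,0,0,1]]}}

```text
t: 48.65
tcp_pos: [0.4572, 0.2825, 0.082]
tcp_rot: [-0.001, 1.0, -0.019, 0.001]
contact_force: [0.9, -0.5, 0.9]
finger_gap: 0.0855
gripper_force: 0.0
```

Run:
```python
from h import *
st();topscan();d=dish((.4545,.283))
if d: print(rel([d[1],d[2],.029],tiltR(0,-.035)))
```

```text
48.65 [0.4572 0.2825 0.082 ] gap 0.0855 0.0 F [ 0.9 -0.5  0.9] T [ 0.01 -0.04 -0.05] q [-0.65  0.24  0.05  1.93 -0.02  0.97 -2.2 ] tilt 0.001 yaw y -1.609
dish [0.0007 0.4551 0.2826 0.0314]
[-2.000e-03 -2.000e-03 -3.000e-03 -2.150e-01  2.500e-02  5.325e+00]
```

Pick the fifth dish.

{"fn": "jog_arm", "kwargs": {"moves": [[0,0,0,-0.2,0,2,1],[0,0,0,-0.2,0,4,1],[0,0,0,-0.2,0,5.2,1],[0,0,0,-0.2,0,5.2,1],[0,0,0,-0.2,0,5.2,1],[0,0,0,-0.2,0,5.2,0.55],[0,0,0,-0.2,0,5.2,0.5],[0,0,0,-0.2,0,5.2,0.5],[0,0,0,-0.2,0,5.2,0.5],[0,0,0,-0.2,0,5.2,0.5]], "squeeze": 40}}

```text
t: 49.58
tcp_pos: [0.4541, 0.284, 0.03]
tcp_rot: [-0.001, 1.0, -0.018, 0.0]
contact_force: [-1.6, -0.5, 6.2]
finger_gap: 0.0577
gripper_force: 41.5
```

Run:
```python
from h import *
st()
```

```text
49.58 [0.4541 0.284  0.03  ] gap 0.0577 41.5 F [-1.6 -0.5  6.2] T [-0.25  0.23  0.  ] q [-0.65  0.31  0.05  1.96 -0.02  0.87 -2.2 ] tilt 0.0 yaw y -1.607
```

{"fn": "jog_arm", "kwargs": {"moves": [[0,0,0,0,0,-2,0.5],[0,0,0,0,0,-6,0.5],[0,0,0,0,0,-10,0.5],[0,0,0,0,0,-14,0.5],[0,0,0,0,0,-18,0.5],[0,0,0,0,0,-22,0.5],[0,0,0,0,0,-23.5,0.5],[0,0,0,0,0,-23.5,0.5],[0,0,0,0,0,-23.5,0.5]]}}

```text
t: 50.33
tcp_pos: [0.4538, 0.2837, 0.2645]
tcp_rot: [-0.001, 1.0, -0.018, 0.0]
contact_force: [0.2, -0.6, 0.1]
finger_gap: 0.0577
gripper_force: 43.0
```

Run:
```python
from h import *
st();print(rel([.5535,-.1715,.265],tiltR(0,-.035)))
```

```text
50.33 [0.4538 0.2837 0.2645] gap 0.0577 43.0 F [ 0.2 -0.6  0.1] T [-0.01 -0.   -0.02] q [-0.66  0.07  0.05  1.73 -0.01  1.34 -2.21] tilt 0.001 yaw y -1.606
[-2.0000e-03 -1.0000e-03 -1.0000e-03  1.1587e+01  4.5134e+01 -1.4000e-01]
```

{"fn": "jog_arm", "kwargs": {"moves": [[0,0,0,1,4,0,0.5],[0,0,0,2,8,0,0.5],[0,0,0,3,12,0,0.5],[0,0,0,4,16,0,0.5],[0,0,0,5,20,0,0.5],[0,0,0,6,24,0,0.5],[0,0,0,7,28,0,0.5],[0,0,0,8,32,0,0.5],[0,0,0,9,36,0,0.5],[0,0,0,10,40,0,0.5],[0,0,0,11.4,44,0,0.5],[0,0,0,11.4,45.1,0,0.5],[0,0,0,11.4,45.1,2,0.5],[0,0,0,11.4,45.1,4,0.5],[0,0,0,11.4,45.1,5.5,0.5],[0,0,0,11.4,45.1,5.5,0.5],[0,0,0,11.4,45.1,5.5,0.5],[0,0,0,11.4,45.1,5.5,0.5]]}}

```text
t: 51.83
tcp_pos: [0.5512, -0.1712, 0.2078]
tcp_rot: [-0.0, 1.0, -0.018, -0.001]
contact_force: [0.7, -1.0, -0.6]
finger_gap: 0.0575
gripper_force: 43.2
```

Run:
```python
from h import *
st();print(rel([.5515,-.1715,.194],tiltR(0,-.035)))
```

```text
51.83 [ 0.5512 -0.1712  0.2078] gap 0.0575 43.2 F [ 0.7 -1.  -0.6] T [ 0.   -0.04  0.04] q [-0.17  0.21  0.48  1.72 -0.1   1.24 -1.27] tilt -0.002 yaw y -1.606
[-0.000e+00  2.000e-03 -1.000e-03  3.600e-02  2.500e-02  1.379e+00]
```

{"fn": "jog_arm", "kwargs": {"moves": [[0,0,0,0,0,0.5,0.5],[0,0,0,0,0,0.9,0.5],[0,0,0,0,0,1.2,0.5],[0,0,0,0,0,1.3,0.5],[0,0,0,0,0,1.3,0.5],[0,0,0,0,0,1.3,0.5]]}}

```text
t: 52.33
tcp_pos: [0.5512, -0.1714, 0.1948]
tcp_rot: [-0.0, 1.0, -0.018, -0.001]
contact_force: [-0.3, 0.1, -0.4]
finger_gap: 0.0577
gripper_force: 43.2
```

Run:
```python
from h import *
st()
```

```text
52.33 [ 0.5512 -0.1714  0.1948] gap 0.0577 43.2 F [-0.3  0.1 -0.4] T [-0.03 -0.   -0.03] q [-0.16  0.22  0.48  1.73 -0.11  1.22 -1.26] tilt -0.002 yaw y -1.607
```

{"fn": "jog_arm", "kwargs": {"moves": [[0,0,0,0,0,0.15,0.5],[0,0,0,0,0,0.25,0.5],[0,0,0,0,0,0.25,0.5],[0,0,0,0,0,0.25,0.72],[0,0,0,0,0,0.25,0.85],[0,0,0,0,0,0.25,1],[0,0,0,0,0,0.25,1],[0,0,0,0,0,2,1],[0,0,0,0,0,4,1],[0,0,0,0,0,4.5,1],[0,0,0,0,0,4.5,1],[0,0,0,0,0,4.5,0.75],[0,0,0,0,0,4.5,0.65],[0,0,0,0,0,4.5,0.6],[0,0,0,0,0,4.5,0.6],[0,0,0,0,0,4.5,0.6]], "squeeze": 20}}

```text
t: 53.67
tcp_pos: [0.5519, -0.1718, 0.151]
tcp_rot: [0.0, 1.0, -0.018, 0.0]
contact_force: [0.0, -1.2, 3.8]
finger_gap: 0.0594
gripper_force: 22.6
```

Run:
```python
from h import *
st()
```

```text
53.67 [ 0.5519 -0.1718  0.151 ] gap 0.0594 22.6 F [ 0.  -1.2  3.8] T [-0.14 -0.02 -0.  ] q [-0.15  0.26  0.47  1.78 -0.13  1.13 -1.25] tilt 0.001 yaw y -1.607
```

{"fn": "jog_arm", "kwargs": {"moves": [[0,0,0,0,0,0,0.75],[0,0,0,0,0,0,0.9],[0,0,0,0,0,0,1],[0,0,0,0,0,0,1],[0,0,0,0,0,-3,1],[0,0,0,0,0,-7,1],[0,0,0,0,0,-11,1],[0,0,0,0,0,-15,1],[0,0,0,-3,0,-17,1],[0,0,0,-6.5,0,-17,1],[0,0,0,-7.5,0,-17,1],[0,0,0,-7.5,0,-17,1],[0,0,0,-7.5,0,-17,1],[0,0,0,-7.5,0,-17,1]]}}

```text
t: 54.83
tcp_pos: [0.4771, -0.1682, 0.3193]
tcp_rot: [-0.0, 1.0, -0.017, -0.001]
contact_force: [0.9, -0.2, -0.9]
finger_gap: 0.0855
gripper_force: 0.0
```

Run:
```python
from h import *
st();topscan();print("stack top");dish((.5525,-.1715),z=.179,thr=120);dish((.5525,-.1715),z=.179,thr=180)
i,g=stack(0)
c=np.linalg.inv(np.array(i["world_from_camera"]))@[.5525,-.1715,.179,1];uv=(np.array(i["intrinsics"])@c[:3]/c[2])[:2];print(uv)
u,v=map(int,uv)
for dv in(-20,0,20):print([int(x) for x in np.where(np.abs(np.diff(g[v+dv,u-110:u+110]))>20)[0]+u-110])
print([int(x) for x in np.where(np.abs(np.diff(g[max(0,v-110):v+110,u]))>20)[0]+max(0,v-110)])
```

```text
54.83 [ 0.4771 -0.1682  0.3193] gap 0.0855 0.0 F [ 0.9 -0.2 -0.9] T [ 0.01 -0.05  0.04] q [-0.2  -0.03  0.48  1.72  0.01  1.45 -1.33] tilt -0.002 yaw y -1.606
stack top
dish None
dish [ 5.000e-04  5.529e-01 -1.719e-01  2.960e-02]
[318.34756608  97.19206462]
[209, 228, 229, 230, 280, 282, 354, 386, 388, 389, 399, 400, 408, 409, 410]
[237, 238, 239, 275, 276, 277, 278, 387, 388, 390, 398, 399, 407, 408, 409]
[232, 233, 234, 235, 236, 280, 281, 283, 284, 352, 353, 386, 387, 396, 397, 398, 405, 406, 407]
[39, 52, 53, 137, 138, 140]
```

All five dishes are stacked: at z .179 the top disc centre is (.5529,-.1719) with radius 29.6 mm. Now the selector: I half-turn the tool first so that 150° clockwise fits the wrist range.

{"fn": "jog_arm", "kwargs": {"moves": [[0,0,-0.12,2,-3,0,1],[0,0,-0.24,4,-6,0,1],[0,0,-0.36,6,-9,0,1],[0,0,-0.48,7.5,-11.1,0,1],[0,0,-0.6,7.5,-11.1,0,1],[0,0,-0.72,7.5,-11.1,0,1],[0,0,-0.84,7.5,-11.1,0,1],[0,0,-0.96,7.5,-11.1,2,1],[0,0,-1.08,7.5,-11.1,4,1],[0,0,-1.2,7.5,-11.1,5.9,1],[0,0,-1.32,7.5,-11.1,5.9,1],[0,0,-1.44,7.5,-11.1,5.9,1],[0,0,-1.56,7.5,-11.1,5.9,1],[0,0,-1.56,7.5,-11.1,5.9,1]]}}

```text
t: 56.2
tcp_pos: [0.5555, -0.0603, 0.26]
tcp_rot: [-0.001, 0.722, 0.692, -0.001]
contact_force: [0.1, -0.0, -0.6]
finger_gap: 0.0855
gripper_force: 0.0
```

{"fn": "jog_arm", "kwargs": {"moves": [[0,0,-0.12,0,0,0,1],[0,0,-0.24,0,0,0,1],[0,0,-0.36,0,0,0,1],[0,0,-0.48,0,0,0,1],[0,0,-0.6,0,0,0,1],[0,0,-0.72,0,0,0,1],[0,0,-0.84,0,0,0,1],[0,0,-0.96,0,0,0,1],[0,0,-1.08,0,0,0,1],[0,0,-1.2,0,0,0,1],[0,0,-1.32,0,0,0,1],[0,0,-1.44,0,0,0,1],[0,0,-1.56,0,0,0,1],[0,0,-1.58,0,0,0,1],[0,0,-1.58,0,0,0,1],[0,0,-1.58,0,0,0,1]]}}

```text
t: 57.53
tcp_pos: [0.5553, -0.0604, 0.2606]
tcp_rot: [-0.001, 0.021, 1.0, 0.0]
contact_force: [0.9, -0.1, -0.2]
finger_gap: 0.0852
gripper_force: 0.0
```

Run:
```python
from h import *
st();print(to([.556,-.06,.125],np.pi/2-.037),r.get_state()["joint_positions"][6])
```

```text
57.53 [ 0.5553 -0.0604  0.2606] gap 0.0852 0.0 F [ 0.9 -0.1 -0.2] T [-0.01  0.04 -0.01] q [-0.15  0.12  0.23  1.68 -0.03  1.34  1.62] tilt -0.002 yaw y 1.529
[array([-0.09,  0.04, 13.56]), array([ 0.   , -0.002, -0.005])] 1.6154043755346499
```

{"fn": "jog_arm", "kwargs": {"moves": [[0,0,-0.005,-0.1,0,4,0.6],[0,0,-0.005,-0.1,0,8,0.6],[0,0,-0.005,-0.1,0,11.5,0.6],[0,0,-0.005,-0.1,0,13.4,0.6],[0,0,-0.005,-0.1,0,13.4,0.6],[0,0,-0.005,-0.1,0,13.4,0.6],[0,0,-0.005,-0.1,0,13.4,0.3],[0,0,-0.005,-0.1,0,13.4,0.1],[0,0,-0.005,-0.1,0,13.4,0.1],[0,0,-0.005,-0.1,0,13.4,0.1],[0,0,-0.005,-0.1,0,13.4,0.1],[0,0,-0.005,-0.1,0,13.4,0.1]], "squeeze": 50}}

```text
t: 58.53
tcp_pos: [0.5575, -0.0613, 0.1292]
tcp_rot: [0.001, 0.017, 1.0, -0.0]
contact_force: [-1.2, -1.6, 6.5]
finger_gap: 0.0149
gripper_force: 51.1
```

Run:
```python
from h import *
st()
```

```text
58.53 [ 0.5575 -0.0613  0.1292] gap 0.0149 51.1 F [-1.2 -1.6  6.5] T [-0.28  0.18 -0.13] q [-0.14  0.23  0.23  1.84 -0.06  1.08  1.65] tilt 0.002 yaw y 1.537
```

{"fn": "jog_arm", "kwargs": {"moves": [[0,0,0.1,0,0,0,0.1],[0,0,0.2,0,0,0,0.1],[0,0,0.3,0,0,0,0.1],[0,0,0.4,0,0,0,0.1],[0,0,0.5,0,0,0,0.1],[0,0,0.6,0,0,0,0.1],[0,0,0.7,0,0,0,0.1],[0,0,0.8,0,0,0,0.1],[0,0,0.9,0,0,0,0.1],[0,0,1,0,0,0,0.1],[0,0,1.1,0,0,0,0.1],[0,0,1.2,0,0,0,0.1],[0,0,1.3,0,0,0,0.1],[0,0,1.3,0,0,0,0.1]]}}

```text
t: 59.7
tcp_pos: [0.5565, -0.0627, 0.1291]
tcp_rot: [0.001, 0.62, 0.784, -0.001]
contact_force: [-3.5, -4.7, 9.0]
finger_gap: 0.0155
gripper_force: 51.6
```

{"fn": "jog_arm", "kwargs": {"moves": [[0,0,0.1,0,0,0,0.1],[0,0,0.2,0,0,0,0.1],[0,0,0.3,0,0,0,0.1],[0,0,0.4,0,0,0,0.1],[0,0,0.5,0,0,0,0.1],[0,0,0.6,0,0,0,0.1],[0,0,0.7,0,0,0,0.1],[0,0,0.8,0,0,0,0.1],[0,0,0.9,0,0,0,0.1],[0,0,1,0,0,0,0.1],[0,0,1.1,0,0,0,0.1],[0,0,1.2,0,0,0,0.1],[0,0,1.3,0,0,0,0.1],[0,0,1.31,0,0,0,0.1],[0,0,1.31,0,0,0,0.1]]}}

```text
t: 60.95
tcp_pos: [0.555, -0.0621, 0.1291]
tcp_rot: [-0.0, 0.969, 0.246, -0.002]
contact_force: [-8.6, -1.6, 13.8]
finger_gap: 0.0155
gripper_force: 52.3
```

Run:
```python
from h import *
st()
```

```text
60.95 [ 0.555  -0.0621  0.1291] gap 0.0155 52.3 F [-8.6 -1.6 13.8] T [-0.7   1.98 -0.07] q [-0.42  0.25  0.55  1.85 -0.15  1.09 -0.89] tilt -0.004 yaw y -1.074
```

{"fn": "jog_arm", "kwargs": {"moves": [[0,0,0,0,0,0,0.4],[0,0,0,0,0,0,0.6],[0,0,0,0,0,0,0.6],[0,0,0,0,0,-3,0.6],[0,0,0,0,0,-7,0.6],[0,0,0,0,0,-11,1],[0,0,0,0,0,-15,1],[0,0,0,-3,0,-17,1],[0,0,0,-5,0,-17,1],[0,0,0,-5,0,-17,1],[0,0,0,-5,0,-17,1],[0,0,0,-5,0,-17,1]]}}

```text
t: 61.95
tcp_pos: [0.5126, -0.0835, 0.2964]
tcp_rot: [-0.001, 0.969, 0.248, -0.001]
contact_force: [-0.3, 0.9, -0.2]
finger_gap: 0.0854
gripper_force: 0.0
```

Run:
```python
from h import *
st()
i=cams.camera_info("wrist");im=cams.capture("wrist");g=cv2.cvtColor(im,6)
T=np.linalg.inv(np.array(i["world_from_camera"]));K=np.array(i["intrinsics"])
def pr(p): c=T@np.r_[p,1];return (K@c[:3]/c[2])[:2]
u=pr([.556,-.061,.095]);print("disc px",u)
# sample ring around dial on bar top plane z=.126 and disc
for z,rad in((.126,.018),(.126,.024)):
    out=[]
    for k in range(0,360,10):
        a=PSI+np.pi-np.deg2rad(k);p=pr([.556+rad*np.cos(a),-.061+rad*np.sin(a),z]);x,y=np.round(p).astype(int)
        out.append(int(g[y,x]) if 0<=y<400 and 0<=x<640 else -1)
    print(z,rad,out)
d=dish((.5525,-.1715),z=.179,thr=180);topscan()
im=cams.capture("top");t=cams.camera_info("top");h=cv2.cvtColor(im,40)
for n,lo,hi in(("red",(0,120,100),(8,255,255)),("turq",(80,100,100),(100,255,255)),("green",(50,80,30),(79,255,255))):
    b=[(np.round(c,1).tolist(),int(s[4])) for k,c,s in blobs(cv2.inRange(h,lo,hi)>0,100,2000)[0]];print(n,b)
```

```text
61.95 [ 0.5126 -0.0835  0.2964] gap 0.0854 0.0 F [-0.3  0.9 -0.2] T [-0.02  0.01 -0.03] q [-0.45  0.01  0.57  1.73 -0.01  1.4  -0.95] tilt -0.002 yaw y -1.071
disc px [319.16894644 128.07646282]
0.126 0.018 [73, 87, 84, 86, 84, 86, 78, 79, 77, 81, 75, 78, 63, 33, 85, 188, 94, 31, 66, 75, 76, 74, 76, 80, 78, 80, 85, 83, 86, 85, 87, 49, 75, 82, 87, 65]
0.126 0.024 [91, 87, 89, 87, 84, 79, 82, 78, 81, 76, 77, 80, 73, 44, 39, 188, 38, 40, 69, 76, 73, 68, 71, 71, 74, 76, 81, 85, 83, 84, 83, 56, 70, 78, 89, 70]
dish None
red [([196.7, 191.6], 377)]
turq [([209.2, 232.8], 397)]
green [([249.4, 138.1], 384)]
```

The pointer reads 150°, which is 5 clicks. No dishes are left on the bench and the look-alikes have not moved. Handing in.

Run:
```python
from h import *
print(r.finish_job())
```

```text
the job is handed in; nothing more can be done
None
```

I handed the job in at about 62 s: selector turned to off first, ballast flat within about 1.3 mm of the rest's middle, all five dishes stacked with the top one within about 1–2 mm of the pad centre, then the selector turned five clicks (pointer read at 150°). Dish 3 took several tries, one of which pressed on it with about 80 N and pushed it 3 cm aside. The red and turquoise look-alikes and the bottle had not moved; I did not re-measure the tip box or beaker, and I last confirmed the column before turning the selector, because the final check of it found no reading.

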